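# Change the batch of specimen carriers in the reader

## Task

Change the batch in the specimen reader: pull its drawer fully out, slide the finished carrier back along its channel and out from under the lips, and stand it upright on the steel tray. Then set each new carrier standing on the bench into the drawer's loading bay and slide it along the channel until its base is wholly under the lips, so that all the new ones are in and the bay is left empty. When all are in, push the drawer fully shut, then press the plunger on top of the reader fully down and let it come back up; do not disturb the other things on the bench.

Things in the scene. Friction and masses are not known exactly. Their poses are not given: they have to be found in the camera images.
- drawer (a joint): The reader's drawer, m: 0 fully shut, 0.135 fully out; slides level towards the robot, along -x of the reader; friction about 2.5 N, stays where it is left.
- reader: The reader's grey housing, fixed on the bench: 180 mm along x, 270 mm along y, top 86 mm above the bench. Origin at the centre of its underside on the bench; x points away from the robot's side, y left, z up; its drawer front (-x face) looks to the robot.
- handle (a point): Middle of the drawer's bar handle: level round steel bar 11 mm thick, 110 mm long along y, on two thin legs 47 mm either side. Centre line 42 mm in front (-x) of the drawer's front panel, 55 mm above the bench, so a finger fits behind it from above. Moves with the drawer; axes as reader. Front panel 12 mm thick, 270 mm wide, top edge 76 mm above the bench.
- channel_stop (a point): Closed left end of the drawer's channel: on its centre line, at the end stop's face, on the channel floor (20 mm above the bench). Moves with the drawer, axes as reader. The channel runs from here along -y, 48 mm wide, 122 mm behind (+x) the handle bar's line. A carrier is in when its origin lies 10 to 170 mm along -y from here; four fit one behind another.
- channel_mouth (a point): Mouth of the channel, where the lips begin, on its floor: 185 mm along -y from channel_stop, same axes. From here to the stop two lips overhang the channel, leaving a 24 mm slot for the stems; lips' underside 14 mm, top 18 mm above the floor. A carrier's base slides along under them and cannot go in or out from above there.
- loading_bay (a point): Middle of the loading bay, on its floor (level with the channel floor): 29 mm along -y from channel_mouth, same axes. The bay is 58 mm long and open above; walls 14 mm high, 68 mm apart, narrow to the channel's 48 mm at the mouth; a sill 4 mm high closes its right-hand end. Carriers go in and out from above here.
- plunger (a joint): Travel of the spring plunger on the reader's roof, m: 0 up, 0.012 pressed down to its stop; takes about 8 N at the stop and springs back.
- plunger_top (a point): Centre of the top face of the plunger's black round head, 34 mm across; about 134 mm above the bench when up; pressed straight down. Stands towards the right of the roof, 134 mm behind and 80 mm to the right of the shut drawer's handle.
- carrier_done: A specimen carrier, same shape as all the others: round steel base 40 mm across, 8 mm thick, with an upright grey stem 14 mm across; stem top 50 mm above the underside; 0.09 kg, mostly base. Origin at the centre of the underside, z up along the stem; yaw means nothing. This one is the finished carrier: at the start it stands in the channel inside the shut drawer, alone there.
- carrier_1: A specimen carrier, same shape as all the others: round steel base 40 mm across, 8 mm thick, with an upright grey stem 14 mm across; stem top 50 mm above the underside; 0.09 kg, mostly base. Origin at the centre of the underside, z up along the stem; yaw means nothing. A new carrier, standing on the bench to the right of the reader at the start (two to four of the four new ones are present).
- carrier_2: A specimen carrier, same shape as all the others: round steel base 40 mm across, 8 mm thick, with an upright grey stem 14 mm across; stem top 50 mm above the underside; 0.09 kg, mostly base. Origin at the centre of the underside, z up along the stem; yaw means nothing. A new carrier, standing on the bench to the right of the reader at the start (two to four of the four new ones are present).
- carrier_3: A specimen carrier, same shape as all the others: round steel base 40 mm across, 8 mm thick, with an upright grey stem 14 mm across; stem top 50 mm above the underside; 0.09 kg, mostly base. Origin at the centre of the underside, z up along the stem; yaw means nothing. A new carrier, standing on the bench to the right of the reader at the start (two to four of the four new ones are present).
- carrier_4: A specimen carrier, same shape as all the others: round steel base 40 mm across, 8 mm thick, with an upright grey stem 14 mm across; stem top 50 mm above the underside; 0.09 kg, mostly base. Origin at the centre of the underside, z up along the stem; yaw means nothing. A new carrier, standing on the bench to the right of the reader at the start (two to four of the four new ones are present).
- steel_tray: Shallow steel tray fixed on the bench to the left, 280 mm along its x by 200 mm along its y, rim 18 mm high and 2 mm thick; origin at the centre of the underside, floor 2 mm above it. A small amber vial stands on its far left part, some 105 mm along the tray's +x; the rest is empty. A block heater 163 mm high stands 30 to 65 mm behind the tray.
- timer: Flat white timer, 58 x 58 x 18 mm, on the bench in front of the reader; origin at the centre of the underside. Leave it alone.
- tape_roll: Tape roll lying flat, 68 mm across, 19 mm high; origin at the centre of the underside. Leave it alone.
- amber_vial_0: Amber vial with black cap, 24 mm across, 72 mm high, standing on the bench; origin at the centre of the underside. Leave it alone.
- amber_vial_1: Amber vial with black cap, 22 mm across, 70 mm high, standing on the steel tray; origin at the centre of the underside. Leave it alone.
- marker_0: Marker pen lying on the bench, 126 mm along its x, 14 mm thick; origin at the centre of the underside. Leave it alone.

How it is judged:
On the way, in this order (a step that is already met when the one before it is completed fails the run):
1. the drawer has been pulled out (value of joint drawer above 0.12 m), for 0.2 s.
2. the finished carrier stands on the steel tray and every new carrier is in the channel under the lips (x of carrier_done in the frame of steel_tray between -0.137 and 0.137 m and y of carrier_done in the frame of steel_tray between -0.097 and 0.097 m and z of carrier_done in the frame of steel_tray between -0.004 and 0.01 m and angle between each of carrier_done, carrier_1, carrier_2, carrier_3, carrier_4's own z axis and vertical below 0.2 rad and y of carrier_1 in the frame of channel_stop between -0.17 and -0.01 m and x of carrier_1 in the frame of channel_stop between -0.012 and 0.012 m and z of carrier_1 in the frame of channel_stop between -0.006 and 0.012 m and y of carrier_2 in the frame of channel_stop between -0.17 and -0.01 m and x of carrier_2 in the frame of channel_stop between -0.012 and 0.012 m and z of carrier_2 in the frame of channel_stop between -0.006 and 0.012 m and y of carrier_3 in the frame of channel_stop between -0.17 and -0.01 m and x of carrier_3 in the frame of channel_stop between -0.012 and 0.012 m and z of carrier_3 in the frame of channel_stop between -0.006 and 0.012 m and y of carrier_4 in the frame of channel_stop between -0.17 and -0.01 m and x of carrier_4 in the frame of channel_stop between -0.012 and 0.012 m and z of carrier_4 in the frame of channel_stop between -0.006 and 0.012 m), for 0.2 s.
3. the drawer has been pushed fully shut, with the carriers in (all of step 2 and value of joint drawer below 0.005 m), for 0.2 s.
4. the plunger has been pressed down to its stop with the drawer shut (value of joint plunger above 0.0105 m and value of joint drawer below 0.005 m), for 0.1 s.
At the end, for the whole second after the job is handed in: New carriers upright (0.2 rad) on the channel floor, centres 10 to 170 mm from the end stop; finished carrier upright on the tray floor; drawer shut within 5 mm; plunger back up within 2 mm; all carriers at rest (all of step 3 and linear speed of each of carrier_done, carrier_1, carrier_2, carrier_3, carrier_4 below 0.02 m/s and value of joint plunger below 0.002 m); the robot touches nothing.
It fails at once if the timer is shoved or knocked (more than 30 mm) (distance of timer from where it was at the start of the episode above 0.03 m).
It fails at once if the tape roll is shoved or knocked (more than 30 mm) (distance of tape_roll from where it was at the start of the episode above 0.03 m).
It fails at once if the vial by the reader is shoved or knocked (more than 30 mm) (distance of amber_vial_0 from where it was at the start of the episode above 0.03 m).
It fails at once if the vial on the tray is shoved or knocked (more than 30 mm) (distance of amber_vial_1 from where it was at the start of the episode above 0.03 m).
It fails at once if the marker pen is shoved or knocked (more than 30 mm) (distance of marker_0 from where it was at the start of the episode above 0.03 m).
Of carrier_1, carrier_2, carrier_3, carrier_4 only 2 to 4 are there at a start; the rules pass over those that are not, and their reading is None.
At some moment in a run one of carrier_1, carrier_2, carrier_3, carrier_4 may be knocked a few centimetres aside while the robot is not near it.
Once in a run the grip may slacken for a moment while it holds something.
It also fails if it takes over 210 s, if anything falls off the work surface, if the arm or the gripper's body presses on something with over 40 N, if the wrist force passes 120 N, or if a joint passes its speed limit or range.

## Robot

A 6-joint arm with a two-finger parallel gripper is mounted at the origin on a cart in front of the work surface, level with it; the furniture and walls round the work are solid. World frame = base frame: x ahead of the robot, y to its left, z up, the work surface at z = 0. Lengths are in m, angles in rad, forces in N, time in s.
With the tool pointing down it reaches from about 0.35 to 0.85 m from the base axis. Payload 8.1 kg.
Tool frame: the origin (TCP) lies at the very end of the fingers, on their centre line; the grasp point (between the pads) lies 19 mm behind it; z points along the fingers, y is the direction in which the jaws open and shut (so a half turn about z gives the same grasp; the last joint's range is limited). The gripper opens to 93 mm and grips with 3 to 60 N. Pads are 15 mm wide; open, the fingers measure 128 mm over their backs; the gripper's body (75 mm by 188 mm) begins 65 mm behind the grasp point.
Start: joints at [-1.19, 0.13, 1.488, -0, 1.523, -0.085], TCP at [0.27, -0.536, 0.219] pointing down, gripper open.
Joint ranges: [-2.96, 2.96], [-0.89, 2.26], [0.02, 2.5], [-1.34, 4.48], [0, 2.73], [-2.66, 2.66]. Speed limits (rad/s): [2.39, 2.39, 2.79, 3.14, 3.14, 3.14].

## Interface

Orientations are given as a rotation vector (axis times angle).
In Python, from plant import read_state, read_camera, close_job gives the robot as it stands.
- The arm moves only by the tool jog_arm, never from a script. Its argument "motion" is one flat list of numbers, 7 for each row, row after row: the opening, from 0 (shut) to 1 (fully open), then the shift along the tool's x, y, z scaled (see below), then the turn, a rotation vector about the tool's x, y, z scaled (see below). A call has 1 to 8 rows; each row is the pose to reach, as a shift and turn from the pose measured when the call began, along the tool's axes at that moment; what a row does not reach only later rows make up. The controller multiplies each number of a shift by 0.5 m and each number of a turn by 90 degrees. A row lasts 1/10 s, in which the tool goes at most 50 mm and 8.59 degrees, less where a joint would pass 70% of its speed; a pose out of reach is approached as far as the arm can. A call with a number of a shift or a turn outside -1 to 1 is refused whole. A call with a gripper value outside its range is refused whole. The fingers move at their own pace and stop on an object; "grip_force" is the grip in N (left out, the last holds). Time passes only in rows, so rows that repeat a pose let the fingers close. It gives the time, the measured TCP pose, the force and the opening at its end, in the units of the state.
- read_state(): the state, without advancing time (a new reading comes with each control period).
- read_camera(name): name is "scene" or "top"; returns a dict with "frame" (480x640x3 uint8, red, green, blue), "vertical_fov" (degrees; the focal length in pixels is half the picture's height over the tangent of half this angle, whatever the lens; pixels are square), "cx", "cy" (the principal point, pixels), "dist_coeffs" ([k1, k2, p1, p2, k3] as OpenCV has them; the pictures are not rectified), "world_from_camera" (4x4, takes a point from camera to world coordinates). Camera axes: x right, y down, z forward; pixel columns grow to the right and rows downward; lengths in m; the calibration is good to about 2 mm. A picture is of the moment at which its call begins. There is no depth.
- close_job(): hands the job in, once; it reports no verdict.
The state is a dict: "t": time; "q": joint angles; "dq": joint speeds; "joint_torque": joint torques, N m; "tool_pos": TCP position; "orientation": TCP orientation; "force": force on the tool from outside, world axes, zero at the start; "wrist_torque": the same for the moment, N m; "opening": finger opening in m.
Only numpy, scipy, OpenCV 4.12 (cv2) and the standard library are available. Lean on these libraries where they do the work, as an engineer would, in place of code of your own. Each camera call takes 0.05 s, during which the arm holds its last target.

## Working session

There is one attempt and no reset: what is moved stays moved. The work goes in short steps, Python scripts to look and compute and a tool call to move; the robot and the scene stay as the last step left them, time stands still between calls to the robot, and variables do not carry over. Pictures are saved under pics/ and viewed, and the job is handed in when it is done.

Besides the shell and the picture viewer there is one more tool, called after "Emit:" in YAML: its name, and indented under it one key for each argument. jog_arm: Moves the arm, as the interface text tells. Its arguments: {"type":"object","properties":{"motion":{"type":"array","items":{"type":"number"}},"grip_force":{"type":"number"}},"required":["motion"]}

```bash
mkdir -p pics; ls; cat > h.py <<'E'
import numpy as np, cv2
from plant import read_state, read_camera, close_job
from scipy.spatial.transform import Rotation as R
def cam(n):
    c=read_camera(n); f=240/np.tan(np.radians(c['vertical_fov'])/2)
    c['K']=np.array([[f,0,c['cx']],[0,f,c['cy']],[0,0,1.]]); c['D']=np.array(c['dist_coeffs'],float); c['T']=np.array(c['world_from_camera']); return c
def save(c,fn): cv2.imwrite('pics/'+fn,c['frame'][:,:,::-1])
def ray(c,px):
    p=cv2.undistortPoints(np.array(px,float).reshape(-1,1,2),c['K'],c['D']).reshape(-1,2)
    d=np.c_[p,np.ones(len(p))]@c['T'][:3,:3].T
    return c['T'][:3,3],d
def plane(c,px,z):
    o,d=ray(c,px); return o+d*((z-o[2])/d[:,2])[:,None]
def proj(c,P):
    Ti=np.linalg.inv(c['T']); rv=cv2.Rodrigues(Ti[:3,:3])[0]
    return cv2.projectPoints(np.array(P,float).reshape(-1,1,3),rv,Ti[:3,3],c['K'],c['D'])[0].reshape(-1,2)
E
python3 - <<'E'
from h import *
np.set_printoptions(precision=4,suppress=True)
print(read_state())
for n in('scene','top'):
    c=cam(n); save(c,n+'0.png'); print(n,c['vertical_fov'],c['cx'],c['cy'],c['D']); print(c['T'])
E
```

```text
pics
{'t': 0.0, 'q': array([-1.1904,  0.1312,  1.4893,  0.    ,  1.523 , -0.0854]), 'dq': array([ 0.0009,  0.0008, -0.0003, -0.0021, -0.0017, -0.0017]), 'joint_torque': array([ -0.001 , -55.9843, -49.1765,   0.0765,   0.0356,  -0.0001]), 'tool_pos': array([ 0.2693, -0.5355,  0.2176]), 'orientation': array([-3.0549, -0.7247,  0.0004]), 'force': array([-0.7682,  0.1645,  0.7933]), 'wrist_torque': array([ 0.012 ,  0.0223, -0.0191]), 'opening': 0.09289240950574108}
scene 42.63389628891409 316.7967430935964 241.00224643150491 [0.041 0.    0.    0.    0.   ]
[[ 0.5161 -0.4286  0.7415 -0.5373]
 [-0.8563 -0.242   0.4562 -0.5996]
 [-0.0161 -0.8705 -0.492   0.8009]
 [ 0.      0.      0.      1.    ]]
top 49.04585231708823 324.42355380602606 235.63959224481297 [-0.0916  0.      0.      0.      0.    ]
[[ 0.0263 -0.9941  0.1055  0.3866]
 [-0.9997 -0.0263  0.0009  0.0504]
 [ 0.0019 -0.1055 -0.9944  1.4036]
 [ 0.      0.      0.      1.    ]]
```

View pics/scene0.png

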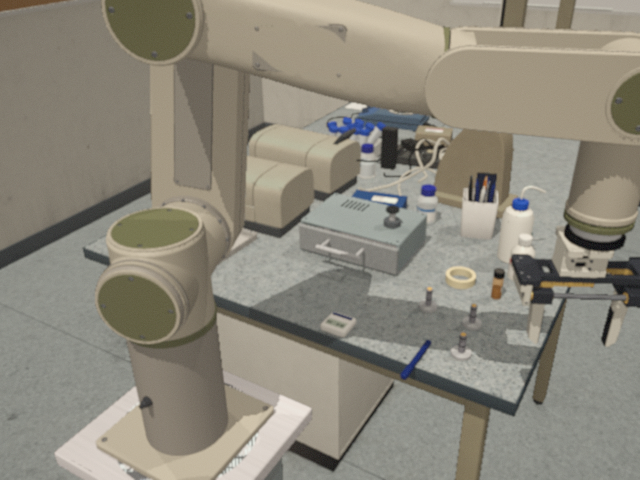

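View pics/top0.png

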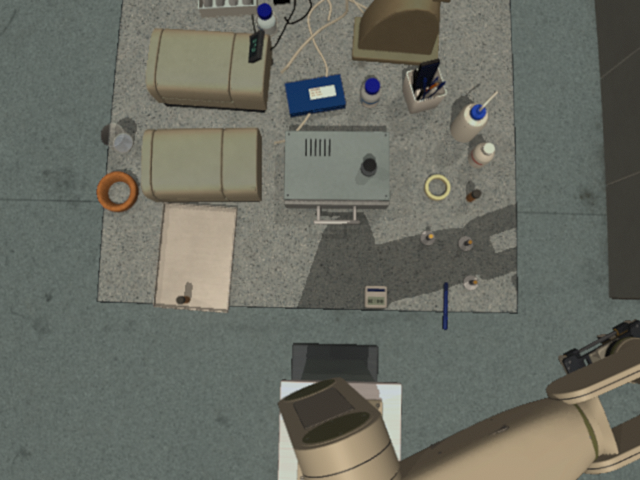

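The top view shows the reader near px (337,165) with its handle at (336,217). There are three new carriers, near (429,237), (466,243) and (472,282). The timer is at (376,296), the tape at (438,187), the vial at (473,195), the marker at (445,305), and the tray at (197,258) with its vial at (183,299). I'll zoom in to measure.

```bash
python3 - <<'E'
import cv2
t=cv2.imread('pics/top0.png'); s=cv2.imread('pics/scene0.png')
cv2.imwrite('pics/z1.png',cv2.resize(t[120:240,270:400],None,fx=5,fy=5,interpolation=cv2.INTER_CUBIC))
cv2.imwrite('pics/z2.png',cv2.resize(t[170:330,350:500],None,fx=3.7,fy=3.7,interpolation=cv2.INTER_CUBIC))
cv2.imwrite('pics/z3.png',cv2.resize(s[180:300,290:440],None,fx=5,fy=5,interpolation=cv2.INTER_CUBIC))
cv2.imwrite('pics/z4.png',cv2.resize(s[250:390,390:540],None,fx=4,fy=4,interpolation=cv2.INTER_CUBIC))
E
```

```text
(no output)
```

View pics/z1.png

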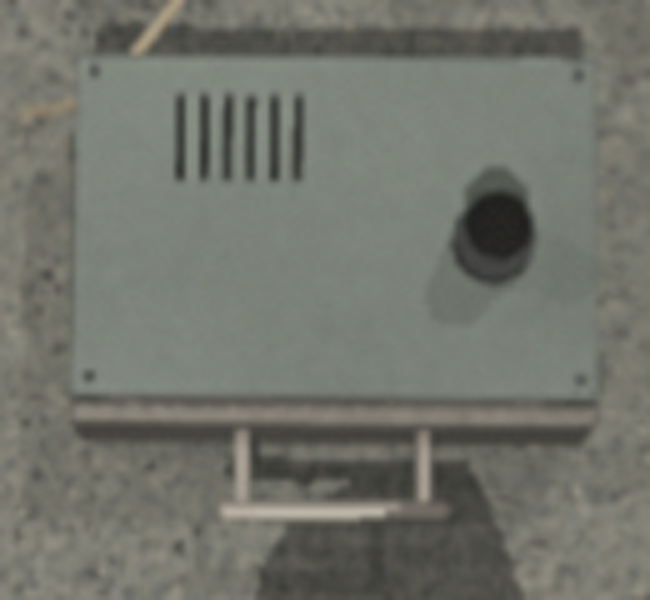

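View pics/z2.png

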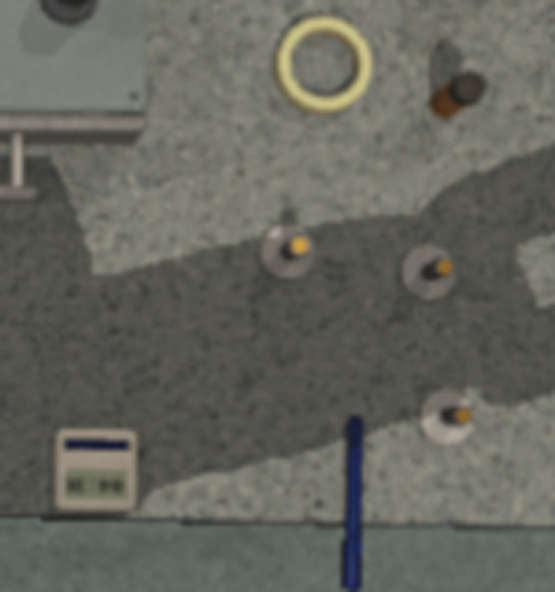

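View pics/z3.png

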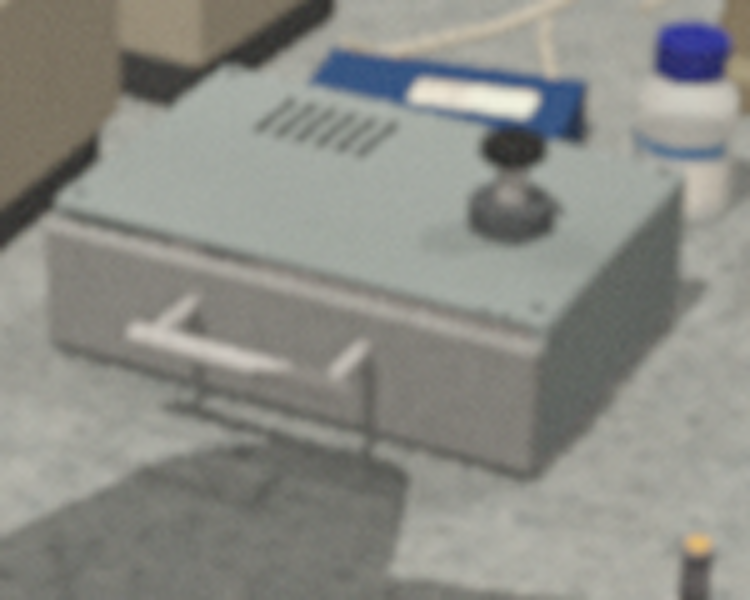

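View pics/z4.png

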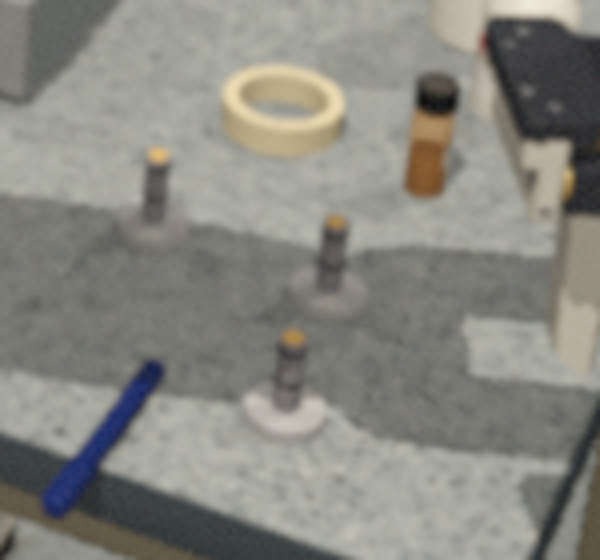

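```bash
cat >> h.py <<'E'
def orange(c,box=None,amin=3):
    hsv=cv2.cvtColor(c['frame'],cv2.COLOR_RGB2HSV)
    m=cv2.inRange(hsv,(12,110,110),(28,255,255))
    if box is not None:
        k=np.zeros_like(m); x0,y0,x1,y1=box; k[y0:y1,x0:x1]=255; m&=k
    n,l,s,ce=cv2.connectedComponentsWithStats(m)
    return [(ce[i],s[i,4]) for i in range(1,n) if s[i,4]>=amin]
def tri(c1,p1,c2,p2):
    o1,d1=ray(c1,p1);o2,d2=ray(c2,p2);d1=d1[0];d2=d2[0]
    A=np.c_[d1,-d2]; s=np.linalg.lstsq(A,o2-o1,rcond=None)[0]
    a=o1+s[0]*d1;b=o2+s[1]*d2; return (a+b)/2,np.linalg.norm(a-b)
E
python3 - <<'E'
from h import *
np.set_printoptions(precision=4,suppress=True)
t=cam('top');s=cam('scene')
for c,b in((t,(400,200,520,320)),(s,(400,250,500,400))):
    for p,a in orange(c,b): print(p,a,plane(c,[p],.05))
z=lambda x,y:(270+(x+.5)/5-.5,120+(y+.5)/5-.5)
print('bar',plane(t,[z(220,511),z(450,511),z(242,511),z(424,511)],.055))
print('panel top edges',plane(t,[z(75,425),z(593,425)],.076))
print('roof corners',plane(t,[z(79,57),z(594,57),z(598,398),z(74,396)],.086))
print('plunger',plane(t,[z(499,223)],.134))
zs=lambda x,y:(290+(x+.5)/5-.5,180+(y+.5)/5-.5)
print('scene plunger',plane(s,[zs(514,147)],.134),'tri',tri(t,[z(499,223)],s,[zs(514,147)]))
print('scene bar ends',plane(s,[zs(128,330),zs(345,374)],.055))
print('timer',plane(t,[(376,297)],.018),'tape',plane(t,[(438,187)],.019))
print('marker',plane(t,[(445.5,283),(444.5,329)],.01))
print('tray',plane(t,[(166,205),(237,207),(230,311),(157,306)],.018),'vial',plane(t,[(185,299)],.07))
print('vial0',plane(t,[(476,194)],.072))
E
```

```text
[430.5    235.7143] 14 [[ 0.5374 -0.2239  0.05  ]]
[469.75   241.6667] 12 [[ 0.5245 -0.3271  0.05  ]]
[475. 282.] 9 [[ 0.4201 -0.3409  0.05  ]]
[495.9535 289.3643] 129 [[ 0.603  -0.3488  0.05  ]]
[429.5 288.5] 4 [[ 0.5354 -0.2244  0.05  ]]
[473.5    305.3333] 6 [[ 0.5221 -0.3265  0.05  ]]
[463. 334.] 11 [[ 0.4199 -0.34    0.05  ]]
bar [[ 0.565   0.0805  0.055 ]
 [ 0.5682 -0.0384  0.055 ]
 [ 0.5653  0.0691  0.055 ]
 [ 0.5678 -0.025   0.055 ]]
panel top edges [[ 0.6046  0.1554  0.076 ]
 [ 0.6117 -0.1095  0.076 ]]
roof corners [[ 0.7956  0.1595  0.086 ]
 [ 0.803  -0.1067  0.086 ]
 [ 0.624  -0.1106  0.086 ]
 [ 0.6178  0.1556  0.086 ]]
plunger [[ 0.7016 -0.0548  0.134 ]]
scene plunger [[ 0.6922 -0.0592  0.134 ]] tri (array([ 0.7028, -0.055 ,  0.1284]), np.float64(0.0007292747057980986))
scene bar ends [[ 0.5656  0.0837  0.055 ]
 [ 0.5804 -0.0275  0.055 ]]
timer [[ 0.3755 -0.0878  0.018 ]] tape [[ 0.6731 -0.2501  0.019 ]]
marker [[ 0.4167 -0.273   0.01  ]
 [ 0.2955 -0.2713  0.01  ]]
tray [[0.6052 0.4794 0.018 ]
 [0.6044 0.287  0.018 ]
 [0.3286 0.2938 0.018 ]
 [0.3353 0.4884 0.018 ]] vial [[0.3573 0.4007 0.07  ]]
vial0 [[ 0.6468 -0.338   0.072 ]]
```

```bash
python3 - <<'E'
import cv2
t=cv2.imread('pics/top0.png')
cv2.imwrite('pics/z5.png',cv2.resize(t[110:330,90:280],None,fx=2.7,fy=2.7,interpolation=cv2.INTER_CUBIC))
E
```

```text
(no output)
```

View pics/z5.png

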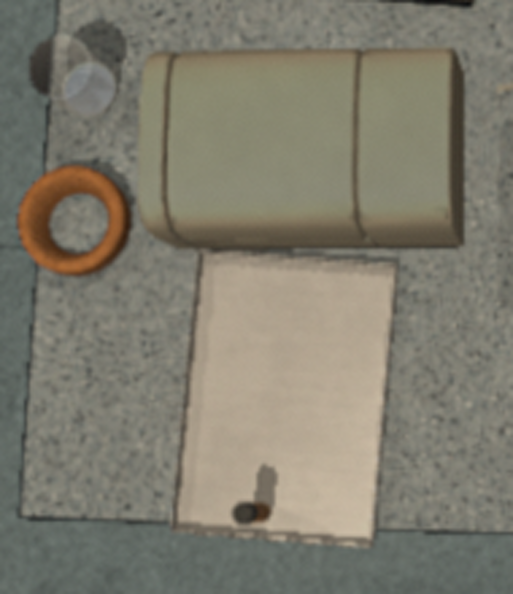

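```bash
cat >> h.py <<'E'
def Rt(a): # tool down, tool x at world angle a
    return R.from_matrix(np.array([[np.cos(a),np.sin(a),0],[np.sin(a),-np.cos(a),0],[0,0,-1.]]))
def go(*targets,yaw=np.pi/2+.025):
    st=read_state(); R0=R.from_rotvec(st['orientation'])
    print('t',round(st['t'],2),'pos',st['tool_pos'].round(4),'F',st['force'].round(1),'open',round(st['opening'],4))
    for p in targets:
        v=R0.inv().apply(np.array(p)-st['tool_pos'])/.5
        w=(R0.inv()*Rt(yaw)).as_rotvec()/(np.pi/2)
        print(' ',v.round(3),w.round(3))
E
python3 -c "
from h import *
go((.5665,.021,.17),(.5665,.021,.1))"
```

```text
t 0.2 pos [ 0.2694 -0.5357  0.218 ] F [-0.2 -0.9  0.8] open 0.0931
  [ 1.031 -0.728  0.097] [-0.001 -0.    -0.719]
  [ 1.031 -0.728  0.237] [-0.001 -0.    -0.719]
```

Emit:
jog_arm:
  motion: [0.35,0.6,-0.42,0.04,0,0,-0.5,0.35,0.6,-0.42,0.04,0,0,-0.72,0.35,0.6,-0.42,0.04,0,0,-0.72,0.35,0.6,-0.42,0.04,0,0,-0.72,0.35,0.6,-0.42,0.04,0,0,-0.72,0.35,0.6,-0.42,0.04,0,0,-0.72,0.35,0.6,-0.42,0.04,0,0,-0.72,0.35,0.6,-0.42,0.04,0,0,-0.72]
  grip_force: 20

```text
t: 1.0
tool_pos: [0.4444, -0.2094, 0.1979]
orientation: [-2.181, -2.259, -0.003]
force: [0.0, -1.4, -0.1]
opening: 0.0351
```

```bash
python3 -c "
from h import *
go((.5665,.021,.17),(.5665,.021,.1))"
```

```text
t 1.0 pos [ 0.4444 -0.2094  0.1979] F [ 0.  -1.4 -0.1] open 0.0351
  [0.452 0.26  0.057] [-0.    -0.002  0.006]
  [0.451 0.26  0.197] [-0.    -0.002  0.006]
```

Emit:
jog_arm:
  motion: [0.3,0.452,0.26,0.1,0,0,0,0.3,0.452,0.26,0.1,0,0,0,0.3,0.452,0.26,0.1,0,0,0,0.3,0.452,0.26,0.1,0,0,0,0.3,0.452,0.26,0.1,0,0,0,0.3,0.452,0.26,0.1,0,0,0.006,0.3,0.452,0.26,0.1,0,0,0.006,0.3,0.452,0.26,0.1,0,0,0.006]

```text
t: 1.8
tool_pos: [0.566, 0.0212, 0.1481]
orientation: [-2.19, -2.25, -0.001]
force: [-1.3, -0.7, 0.4]
opening: 0.0278
```

```bash
python3 -c "
from h import *
go((.567,.021,.1),(.567,.021,.038))
t=cam('top');save(t,'t1.png');s=cam('scene');save(s,'s1.png')
a=cv2.imread('pics/t1.png')[120:270,250:420];b=cv2.imread('pics/s1.png')[150:330,260:440]
cv2.imwrite('pics/v1.png',np.hstack([cv2.resize(a,(400,353)),cv2.resize(b,(353,353))]))
"
```

```text
t 1.8 pos [0.566  0.0212 0.1481] F [-1.3 -0.7  0.4] open 0.0278
  [-0.001  0.002  0.096] [-0.001 -0.001  0.001]
  [-0.001  0.002  0.22 ] [-0.001 -0.001  0.001]
```

View pics/v1.png

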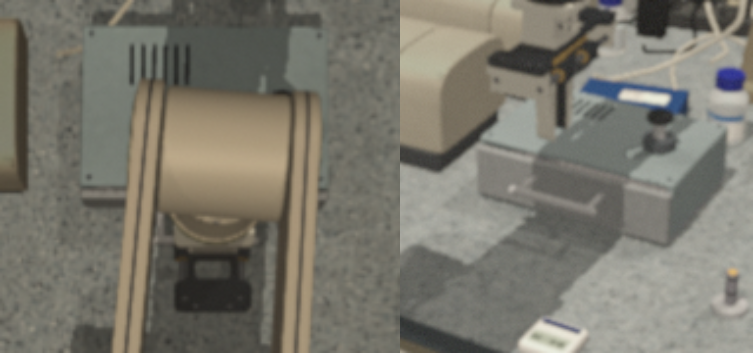

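The fingers are above the bar, at inset right (565,130), with the bar at (555,200). I'll go straight down.

Emit:
jog_arm:
  motion: [0.3,0,0.002,0.06,0,0,0,0.3,0,0.002,0.12,0,0,0,0.3,0,0.002,0.16,0,0,0,0.3,0,0.002,0.19,0,0,0,0.3,0,0.002,0.22,0,0,0,0.3,0,0.002,0.22,0,0,0]

```text
t: 2.5
tool_pos: [0.5656, 0.0198, 0.0368]
orientation: [-2.192, -2.245, 0.001]
force: [0.5, 0.1, -1.0]
opening: 0.0277
```

Emit:
jog_arm:
  motion: [0.0,0,0,0,0,0,0,0.0,0,0,0,0,0,0,0.0,0,0,0,0,0,0,0.0,0,0,0,0,0,0]
  grip_force: 15

```text
t: 2.9
tool_pos: [0.5665, 0.0198, 0.0379]
orientation: [-2.193, -2.246, -0.001]
force: [-0.1, -0.8, 2.9]
opening: 0.0098
```

```bash
python3 -c "
from h import *
go((.4305,.0176,.038))"
```

```text
t 2.9 pos [0.5665 0.0198 0.0379] F [-0.1 -0.8  2.9] open 0.0098
  [ 0.002 -0.272  0.   ] [-0.001 -0.001 -0.001]
```

Emit:
jog_arm:
  motion: [0.0,0,-0.03,0,0,0,0,0.0,0,-0.07,0,0,0,0,0.0,0,-0.11,0,0,0,0,0.0,0,-0.15,0,0,0,0,0.0,0,-0.19,0,0,0,0,0.0,0,-0.23,0,0,0,0,0.0,0,-0.26,0,0,0,0,0.0,0,-0.268,0,0,0,0]

```text
t: 3.7
tool_pos: [0.432, 0.0172, 0.0383]
orientation: [-2.193, -2.246, -0.003]
force: [3.3, 5.6, -5.8]
opening: 0.0107
```

Emit:
jog_arm:
  motion: [0.0,0,-0.004,0,0,0,0,0.0,0,-0.008,0,0,0,0,0.0,0,-0.008,0,0,0,0,0.0,0,-0.008,0,0,0,0]

```text
t: 4.1
tool_pos: [0.4315, 0.0172, 0.0386]
orientation: [2.193, 2.246, 0.011]
force: [19.4, 2.7, -19.5]
opening: 0.0103
```

Emit:
jog_arm:
  motion: [0.3,0,0.004,0,0,0,0,0.3,0,0.004,0,0,0,0,0.3,0,0.004,-0.1,0,0,0,0.3,0,0.004,-0.2,0,0,0,0.3,-0.1,0.0,-0.3,0,0,0,0.3,-0.2,0.0,-0.34,0,0,0,0.3,-0.3,0.0,-0.34,0,0,0,0.3,-0.4,0.0,-0.34,0,0,0]

```text
t: 4.9
tool_pos: [0.4356, -0.1644, 0.2098]
orientation: [2.189, 2.244, 0.013]
force: [1.5, 0.4, 0.3]
opening: 0.0277
```

Emit:
jog_arm:
  motion: [0.3,-0.1,0.0,0,0,0,0,0.3,-0.2,0.0,0,0,0,0,0.3,-0.3,0.0,0,0,0,0,0.3,-0.4,0.0,0,0,0,0,0.3,-0.4,0.0,0,0,0,0]

```text
t: 5.4
tool_pos: [0.4391, -0.3696, 0.2086]
orientation: [2.194, 2.239, 0.01]
force: [-0.5, 0.9, -0.8]
opening: 0.0279
```

```bash
python3 -c "
from h import *
t=cam('top');save(t,'t2.png');s=cam('scene');save(s,'s2.png')
a=cv2.imread('pics/t2.png')[180:260,270:400];b=cv2.imread('pics/s2.png')[190:330,270:430]
cv2.imwrite('pics/v2.png',cv2.resize(a,None,fx=6,fy=6,interpolation=2))
cv2.imwrite('pics/v3.png',cv2.resize(b,None,fx=4,fy=4,interpolation=2))
"
```

```text
(no output)
```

View pics/v2.png

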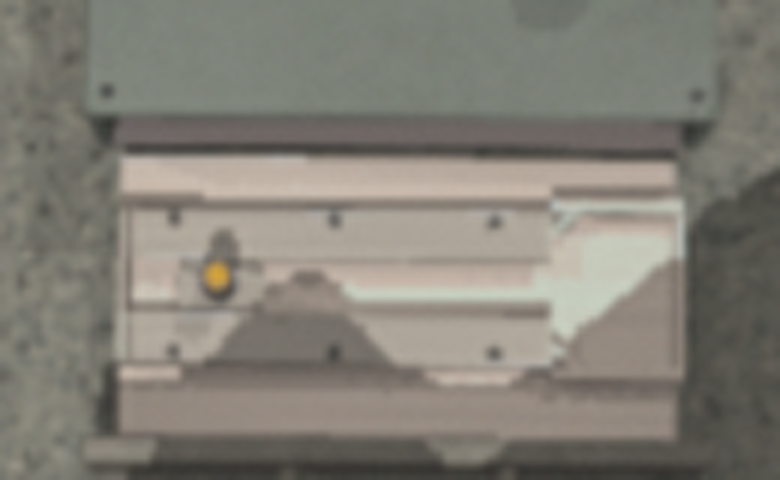

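View pics/v3.png

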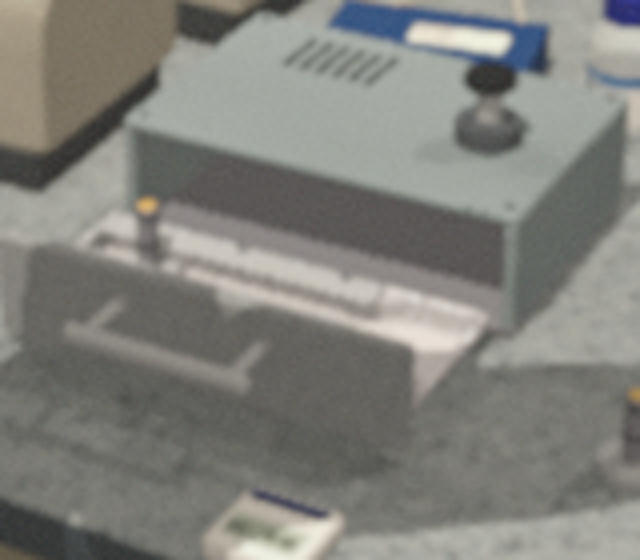

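View pics/t2.png

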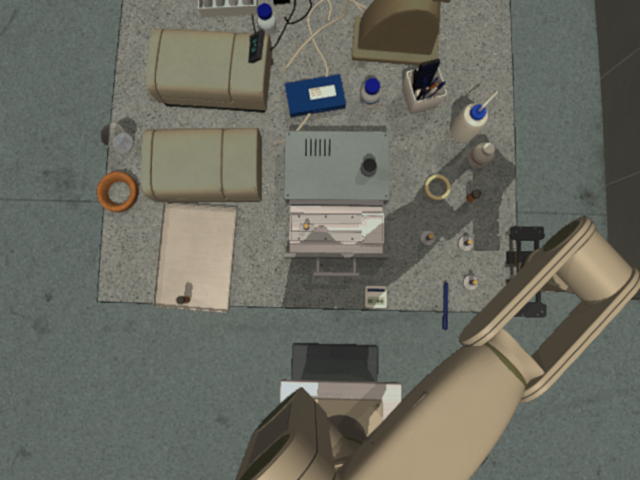

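The drawer is fully out. In the v2 crop, the finished carrier's stem top is at (217,276), the lips run from x≈128 to the mouth at x≈550, and the bay spans 550–680.

```bash
cat > m.py <<'E'
from h import *
np.set_printoptions(precision=4,suppress=True)
E
python3 -c "
from m import *
t=cam('top');s=cam('scene')
z=lambda x,y:(270+(x+.5)/6-.5,180+(y+.5)/6-.5)
print('carrier',[ (p,a,plane(t,[p],.07)) for p,a in orange(t,(285,205,390,260))])
print('carrier s',[ (p,a,plane(s,[p],.07)) for p,a in orange(s,(290,220,420,300))])
print('stop,mouth',plane(t,[z(128,283),z(550,283)],.038))
print('slot edges',plane(t,[z(340,260),z(340,307)],.038))
print('lip outer',plane(t,[z(340,206),z(340,365)],.038))
print('bay',plane(t,[z(680,200),z(680,378)],.034))
for c,b in((t,(400,200,520,320)),(s,(400,250,500,400))):
    for p,a in orange(c,b): print(p,a,plane(c,[p],.05))
h=np.array([.4317,.0176]);e=np.array([np.cos(.025),np.sin(.025)]);n=np.array([-e[1],e[0]])
print('chan line at handle y',h+.122*e)
"
```

```text
carrier [(array([305.6154, 225.3846]), np.int32(13), array([[0.5532, 0.1003, 0.07  ]]))]
carrier s [(array([306. , 240.5]), np.int32(6), array([[0.5536, 0.1022, 0.07  ]]))]
stop,mouth [[ 0.5526  0.1398  0.038 ]
 [ 0.5575 -0.0441  0.038 ]]
slot edges [[0.5652 0.0477 0.038 ]
 [0.5445 0.0472 0.038 ]]
lip outer [[0.589  0.0483 0.038 ]
 [0.5192 0.0465 0.038 ]]
bay [[ 0.5962 -0.1008  0.034 ]
 [ 0.5178 -0.1019  0.034 ]]
[430.5833 235.75  ] 12 [[ 0.5373 -0.2241  0.05  ]]
[469.6364 241.5455] 11 [[ 0.5248 -0.3268  0.05  ]]
[474.6667 281.75  ] 12 [[ 0.4207 -0.34    0.05  ]]
[495.8333 289.3939] 132 [[ 0.6027 -0.3486  0.05  ]]
[429.2 288.4] 5 [[ 0.5354 -0.2237  0.05  ]]
[474.  304.5] 6 [[ 0.5255 -0.3264  0.05  ]]
[462.875 334.125] 8 [[ 0.4194 -0.3399  0.05  ]]
chan line at handle y [0.5537 0.0206]
```

```bash
python3 -c "
from m import *
go((.553,.101,.15),(.553,.101,.044))"
```

```text
t 5.6 pos [ 0.4406 -0.3636  0.2097] F [ 0.5  0.7 -0.7] open 0.0279
  [0.923 0.247 0.123] [ 0.007 -0.001  0.   ]
  [0.923 0.245 0.335] [ 0.007 -0.001  0.   ]
```

Emit:
jog_arm:
  motion: [0.48,0.923,0.246,0.05,0.007,0,0,0.48,0.923,0.246,0.05,0.007,0,0,0.48,0.923,0.246,0.05,0.007,0,0,0.48,0.923,0.246,0.05,0.007,0,0,0.48,0.923,0.246,0.05,0.007,0,0,0.48,0.923,0.246,0.05,0.007,0,0,0.48,0.923,0.246,0.05,0.007,0,0,0.48,0.923,0.246,0.05,0.007,0,0]

```text
t: 6.4
tool_pos: [0.5333, 0.0277, 0.1912]
orientation: [2.191, 2.252, 0.002]
force: [1.2, -0.3, -0.7]
opening: 0.0446
```

```bash
python3 -c "
from m import *
go((.553,.101,.1),(.553,.101,.044))"
```

```text
t 6.4 pos [0.5333 0.0277 0.1912] F [ 1.2 -0.3 -0.7] open 0.0446
  [0.145 0.043 0.183] [ 0.001 -0.001  0.002]
  [0.145 0.043 0.295] [ 0.001 -0.001  0.002]
```

Emit:
jog_arm:
  motion: [0.48,0.145,0.043,0.05,0,0,0,0.48,0.145,0.043,0.1,0,0,0,0.48,0.145,0.043,0.15,0,0,0,0.48,0.145,0.043,0.2,0,0,0,0.48,0.145,0.043,0.24,0,0,0,0.48,0.145,0.043,0.28,0,0,0,0.48,0.145,0.043,0.295,0,0,0,0.48,0.145,0.043,0.295,0,0,0]

```text
t: 7.2
tool_pos: [0.5515, 0.1019, 0.0432]
orientation: [-2.188, -2.253, -0.0]
force: [-0.6, 0.1, 0.1]
opening: 0.0447
```

```bash
python3 -c "
from m import *
go((.553,.101,.044))
t=cam('top');s=cam('scene');save(s,'s3.png')
b=cv2.imread('pics/s3.png')[150:310,250:430]
cv2.imwrite('pics/v4.png',cv2.resize(b,None,fx=4,fy=4,interpolation=2))
"
```

```text
t 7.2 pos [0.5515 0.1019 0.0432] F [-0.6  0.1  0.1] open 0.0447
  [-0.002  0.003 -0.002] [-0.    -0.001  0.003]
```

View pics/v4.png

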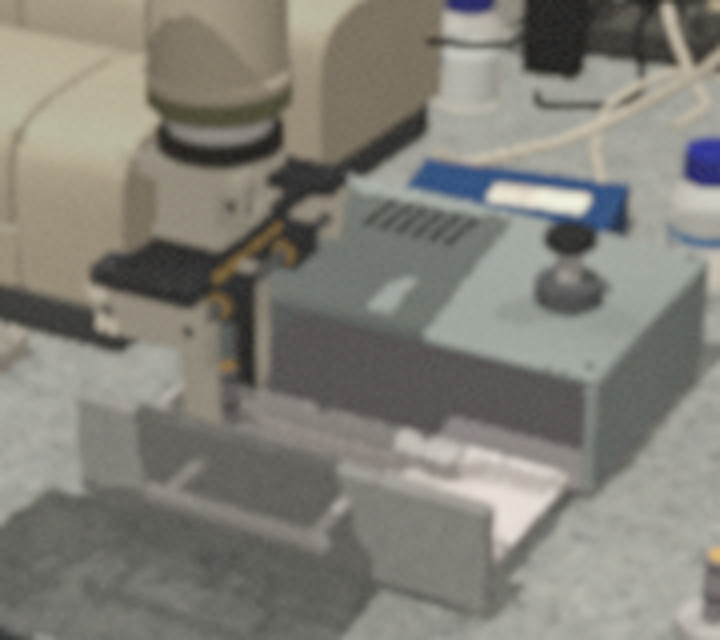

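The stem, with its orange top at crop (228,365), is between the fingers. I'll close the grip.

Emit:
jog_arm:
  motion: [0.0,0,0.003,0,0,0,0,0.0,0,0.003,0,0,0,0,0.0,0,0.003,0,0,0,0,0.0,0,0.003,0,0,0,0,0.0,0,0.003,0,0,0,0]
  grip_force: 12

```text
t: 7.8
tool_pos: [0.5549, 0.1016, 0.0453]
orientation: [2.189, 2.252, 0.004]
force: [-0.5, 0.7, 1.9]
opening: 0.0138
```

```bash
python3 -c "
from m import *
go((.5563,-.0745,.044))"
```

```text
t 7.8 pos [0.5549 0.1016 0.0453] F [-0.5  0.7  1.9] open 0.0138
  [-0.352 -0.007  0.002] [ 0.002 -0.001  0.002]
```

Emit:
jog_arm:
  motion: [0.0,-0.03,-0.002,0,0,0,0,0.0,-0.08,-0.004,0,0,0,0,0.0,-0.13,-0.004,0,0,0,0,0.0,-0.18,-0.004,0,0,0,0,0.0,-0.23,-0.004,0,0,0,0,0.0,-0.28,-0.004,0,0,0,0,0.0,-0.33,-0.004,0,0,0,0,0.0,-0.35,-0.004,0,0,0,0]

```text
t: 8.6
tool_pos: [0.5579, -0.0758, 0.0453]
orientation: [2.191, 2.249, 0.005]
force: [0.5, 1.0, -0.3]
opening: 0.0136
```

```bash
python3 -c "
from m import *
go((.5563,-.0745,.044),(.5563,-.0745,.115),(.47,.37,.115))
s=cam('scene');save(s,'s4.png')
b=cv2.imread('pics/s4.png')[150:310,250:430]
cv2.imwrite('pics/v5.png',cv2.resize(b,None,fx=4,fy=4,interpolation=2))
"
```

```text
t 8.6 pos [ 0.5579 -0.0758  0.0453] F [ 0.5  1.  -0.3] open 0.0136
  [ 0.003 -0.003  0.003] [ 0.002 -0.001  0.001]
  [ 0.003 -0.003 -0.139] [ 0.002 -0.001  0.001]
  [ 0.896 -0.152 -0.139] [ 0.002 -0.001  0.001]
```

View pics/v5.png

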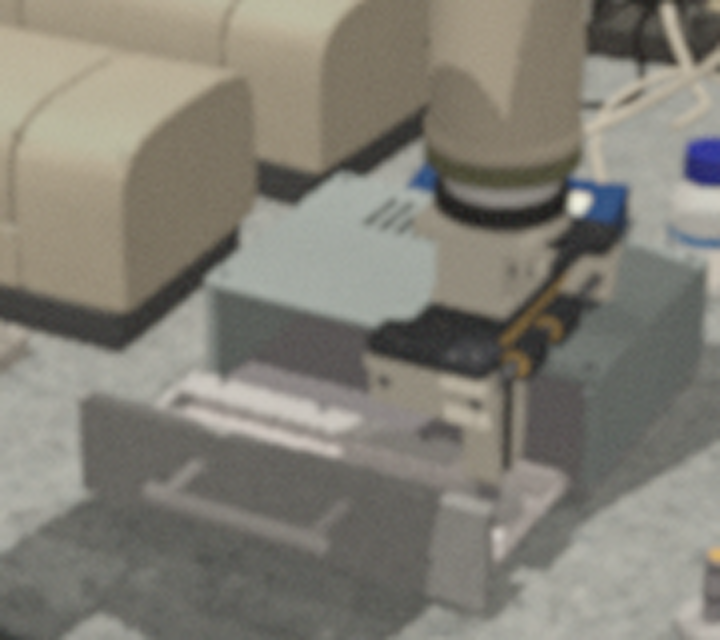

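The carrier is in the bay and still gripped at 13.6 mm opening. I'll lift straight up.

Emit:
jog_arm:
  motion: [0.0,0,-0.002,-0.03,0,0,0,0.0,0,-0.002,-0.07,0,0,0,0.0,0,-0.002,-0.11,0,0,0,0.0,0,-0.002,-0.14,0,0,0,0.0,0,-0.002,-0.14,0,0,0]
  grip_force: 20

```text
t: 9.15
tool_pos: [0.5585, -0.0761, 0.1186]
orientation: [2.187, 2.247, 0.008]
force: [0.9, -0.1, -1.0]
opening: 0.0136
```

```bash
python3 -c "
from m import *
go((.5563,-.0745,.115),(.47,.37,.115),(.47,.37,.03))
s=cam('scene');save(s,'s5.png')
b=cv2.imread('pics/s5.png')[150:310,250:430]
cv2.imwrite('pics/v6.png',cv2.resize(b,None,fx=4,fy=4,interpolation=2))
"
```

```text
t 9.15 pos [ 0.5585 -0.0761  0.1186] F [ 0.9 -0.1 -1. ] open 0.0136
  [ 0.003 -0.004  0.007] [0.005 0.001 0.001]
  [ 0.897 -0.153  0.005] [0.005 0.001 0.001]
  [ 0.897 -0.154  0.175] [0.005 0.001 0.001]
```

View pics/v6.png

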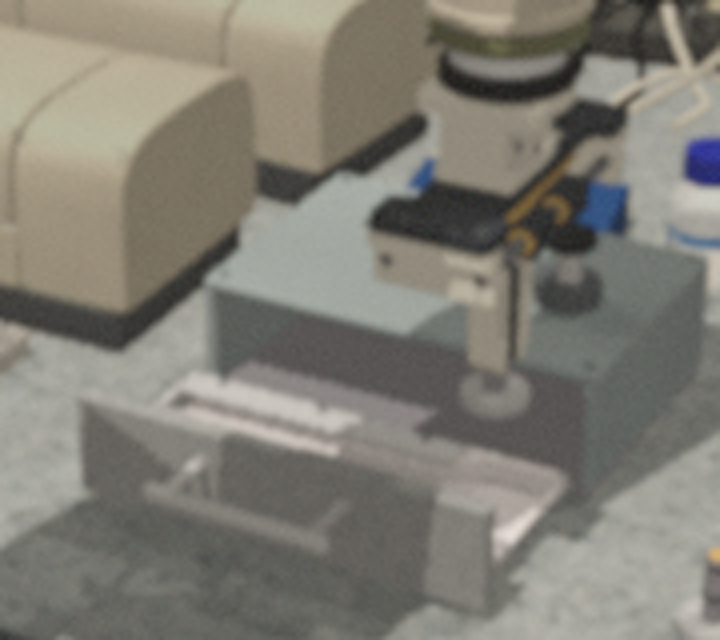

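The carrier is held upright, its base at crop (495,393). I'll carry it over to the tray.

Emit:
jog_arm:
  motion: [0.0,0.09,-0.03,0,0,0,0,0.0,0.19,-0.06,0,0.005,0,0,0.0,0.29,-0.09,0,0.005,0,0,0.0,0.39,-0.11,0,0.005,0,0,0.0,0.49,-0.13,0,0.005,0,0,0.0,0.59,-0.15,0,0.005,0,0,0.0,0.69,-0.153,0,0.005,0,0,0.0,0.78,-0.153,0,0.005,0,0]

```text
t: 10.0
tool_pos: [0.4689, 0.3114, 0.1149]
orientation: [-2.19, -2.25, 0.006]
force: [1.1, -0.1, 0.3]
opening: 0.0134
```

```bash
python3 -c "
from m import *
go((.47,.37,.115),(.47,.37,.025))
s=cam('top');save(s,'t5.png')
b=cv2.imread('pics/t5.png')[180:330,130:300]
cv2.imwrite('pics/v7.png',cv2.resize(b,None,fx=3,fy=3,interpolation=2))
"
```

```text
t 10.0 pos [0.4689 0.3114 0.1149] F [ 1.1 -0.1  0.3] open 0.0134
  [ 0.117  0.005 -0.   ] [-0.002  0.001  0.001]
  [0.117 0.006 0.18 ] [-0.002  0.001  0.001]
```

View pics/v7.png

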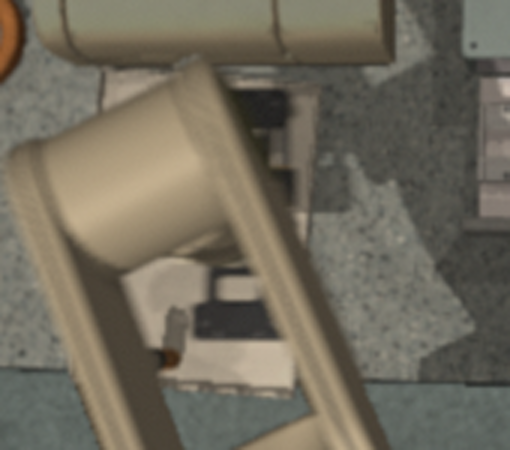

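Emit:
jog_arm:
  motion: [0.0,0.05,0.003,0,0,0,0,0.0,0.1,0.005,0.03,0,0,0,0.0,0.11,0.005,0.07,0,0,0,0.0,0.11,0.005,0.11,0,0,0,0.0,0.11,0.005,0.14,0,0,0,0.0,0.11,0.005,0.16,0,0,0,0.0,0.11,0.005,0.17,0,0,0,0.0,0.11,0.005,0.174,0,0,0]

```text
t: 10.85
tool_pos: [0.4684, 0.3733, 0.0278]
orientation: [-2.185, -2.251, 0.001]
force: [0.6, -0.2, -0.4]
opening: 0.0133
```

```bash
python3 -c "
from m import *
go((.47,.365,.027))"
```

```text
t 10.85 pos [0.4684 0.3733 0.0278] F [ 0.6 -0.2 -0.4] open 0.0133
  [-0.017  0.003  0.002] [-0.003 -0.002  0.003]
```

Emit:
jog_arm:
  motion: [0.0,0,0,0.002,0,0,0,0.0,0,0,0.003,0,0,0,0.25,0,0,0.002,0,0,0,0.45,0,0,0.002,0,0,0,0.45,0,0,0.002,0,0,0,0.45,0,0,-0.04,0,0,0,0.45,0,0,-0.1,0,0,0,0.45,0,0,-0.16,0,0,0]

```text
t: 11.65
tool_pos: [0.4683, 0.3728, 0.1084]
orientation: [-2.184, -2.25, 0.003]
force: [0.0, 1.4, -0.4]
opening: 0.0418
```

```bash
python3 -c "
from m import *
go((.46,.2,.21),(.537,-.05,.21),(.537,-.224,.21))"
```

```text
t 11.65 pos [0.4683 0.3728 0.1084] F [ 0.   1.4 -0.4] open 0.0418
  [-0.344 -0.028 -0.204] [-0.003 -0.002  0.003]
  [-0.849  0.111 -0.206] [-0.003 -0.002  0.003]
  [-1.197  0.101 -0.207] [-0.003 -0.002  0.003]
```

Emit:
jog_arm:
  motion: [0.45,0,0,-0.1,0,0,0,0.45,-0.1,0,-0.17,0,0,0,0.45,-0.2,0,-0.17,0,0,0,0.45,-0.3,0.02,-0.17,0,0,0,0.45,-0.4,0.04,-0.17,0,0,0,0.45,-0.5,0.06,-0.17,0,0,0,0.45,-0.6,0.08,-0.17,0,0,0,0.45,-0.7,0.1,-0.17,0,0,0]

```text
t: 12.45
tool_pos: [0.5261, 0.0363, 0.1928]
orientation: [-2.185, -2.251, 0.001]
force: [0.7, -0.1, 0.4]
opening: 0.0418
```

Emit:
jog_arm:
  motion: [0.45,-0.1,0,0,0,0,0,0.45,-0.2,0,0,0,0,0,0.45,-0.3,0,0,0,0,0,0.45,-0.4,0,0,0,0,0,0.45,-0.45,0,0,0,0,0,0.45,-0.45,0,0,0,0,0]

```text
t: 13.05
tool_pos: [0.5324, -0.1924, 0.1923]
orientation: [-2.19, -2.247, 0.003]
force: [-0.7, 0.6, -0.5]
opening: 0.0416
```

```bash
python3 -c "
from m import *
t=cam('top');s=cam('scene');save(t,'t6.png');save(s,'s6.png')
for c,b,z in((t,(400,200,520,320),.05),(s,(400,250,500,400),.05),(t,(150,200,245,305),.052)):
    for p,a in orange(c,b): print(p,a,plane(c,[p],z))
go((.537,-.224,.15),(.537,-.224,.0245))
"
```

```text
[469.75   241.6667] 12 [[ 0.5245 -0.3271  0.05  ]]
[495.9308 289.3077] 130 [[ 0.6032 -0.3487  0.05  ]]
[429.2857 288.    ] 7 [[ 0.537  -0.2233  0.05  ]]
[473.8 304.6] 5 [[ 0.5249 -0.3262  0.05  ]]
[462.875 334.125] 8 [[ 0.4194 -0.3399  0.05  ]]
[199.6364 256.0909] 11 [[0.4684 0.3727 0.052 ]]
t 13.15 pos [ 0.5326 -0.1889  0.1922] F [ 0.2  0.2 -0.1] open 0.0418
  [-0.071  0.007  0.084] [-0.002 -0.002  0.002]
  [-0.071  0.008  0.335] [-0.002 -0.002  0.002]
```

View pics/t6.png

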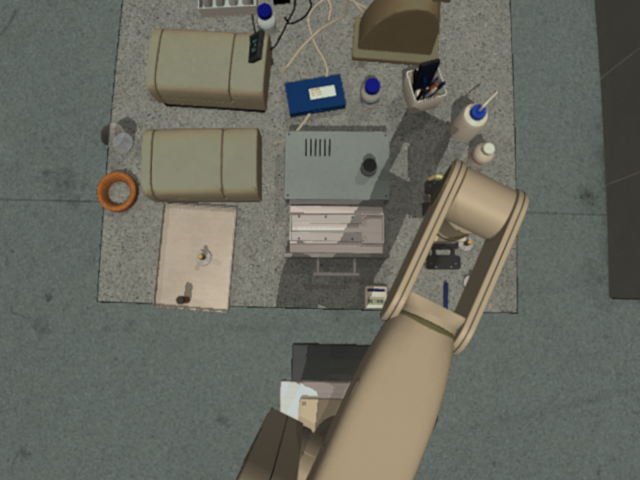

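View pics/s6.png

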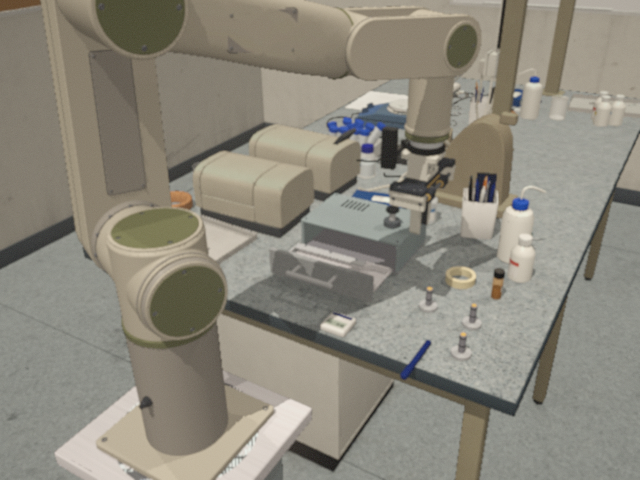

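The finished carrier stands on the tray at top px (200,256), which is (0.468, 0.373). The new carriers haven't moved. Next is carrier 1.

Emit:
jog_arm:
  motion: [0.45,-0.071,0.007,0.05,0,0,0,0.45,-0.071,0.007,0.11,0,0,0,0.45,-0.071,0.007,0.17,0,0,0,0.45,-0.071,0.007,0.23,0,0,0,0.45,-0.071,0.008,0.28,0,0,0,0.45,-0.071,0.008,0.32,0,0,0,0.45,-0.071,0.008,0.336,0,0,0,0.45,-0.071,0.008,0.336,0,0,0]

```text
t: 13.95
tool_pos: [0.5363, -0.2221, 0.023]
orientation: [-2.183, -2.249, 0.002]
force: [0.2, 0.2, -0.3]
opening: 0.0416
```

Emit:
jog_arm:
  motion: [0.0,0,0,0,0,0,0,0.0,0,0,0,0,0,0,0.0,0,0,0,0,0,0,0.0,0,0,0,0,0,0]
  grip_force: 20

```text
t: 14.35
tool_pos: [0.5369, -0.2224, 0.024]
orientation: [-2.184, -2.25, 0.001]
force: [0.3, -0.6, -0.1]
opening: 0.0144
```

```bash
python3 -c "
from m import *
go((.537,-.224,.082),(.556,-.0735,.082),(.556,-.0735,.045))"
```

```text
t 14.35 pos [ 0.5369 -0.2224  0.024 ] F [ 0.3 -0.6 -0.1] open 0.0144
  [-0.003 -0.    -0.116] [-0.003 -0.002  0.003]
  [ 0.297  0.046 -0.115] [-0.003 -0.002  0.003]
  [ 0.297  0.047 -0.041] [-0.003 -0.002  0.003]
```

Emit:
jog_arm:
  motion: [0.0,0,0,-0.04,0,0,0,0.0,0,0,-0.1,0,0,0,0.0,0.06,0.01,-0.13,0,0,0,0.0,0.13,0.02,-0.13,0,0,0,0.0,0.2,0.035,-0.13,0,0,0,0.0,0.27,0.046,-0.13,0,0,0,0.0,0.297,0.046,-0.13,0,0,0,0.0,0.297,0.046,-0.13,0,0,0]

```text
t: 15.15
tool_pos: [0.5557, -0.072, 0.0895]
orientation: [-2.181, -2.253, 0.001]
force: [-0.2, -0.2, -1.3]
opening: 0.0133
```

```bash
python3 -c "
from m import *
go((.556,-.0735,.045))
s=cam('scene');save(s,'s7.png')
b=cv2.imread('pics/s7.png')[150:310,250:430]
cv2.imwrite('pics/v8.png',cv2.resize(b,None,fx=4,fy=4,interpolation=2))
"
```

```text
t 15.15 pos [ 0.5557 -0.072   0.0895] F [-0.2 -0.2 -1.3] open 0.0133
  [-0.003  0.001  0.089] [-0.003 -0.002  0.005]
```

View pics/v8.png

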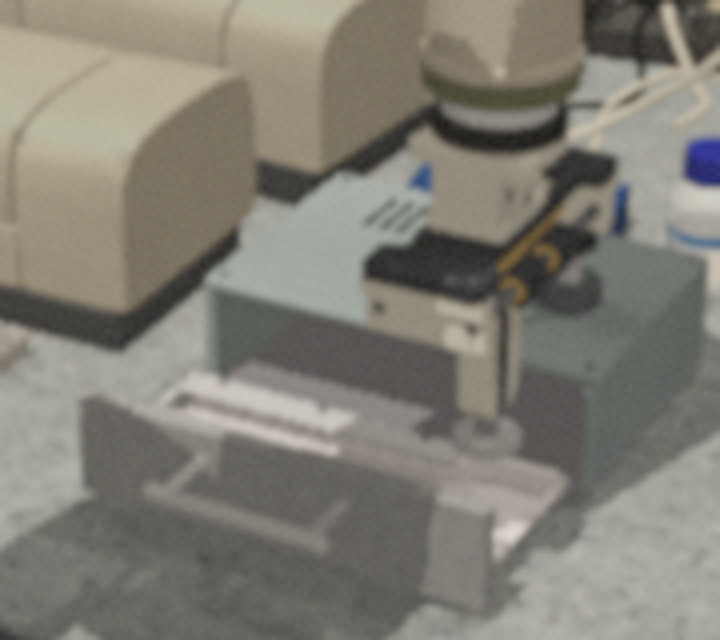

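Carrier 1 is held over the bay, base at (488,435). I'll lower it, then slide it in.

Emit:
jog_arm:
  motion: [0.0,-0.003,0.001,0.03,0,0,0,0.0,-0.003,0.001,0.06,0,0,0,0.0,-0.003,0.001,0.08,0,0,0,0.0,-0.003,0.001,0.088,0,0,0,0.0,-0.003,0.001,0.09,0,0,0]

```text
t: 15.7
tool_pos: [0.5557, -0.0754, 0.0438]
orientation: [-2.183, -2.25, 0.003]
force: [-3.2, 0.9, 7.0]
opening: 0.0137
```

```bash
python3 -c "
from m import *
go((.5552,-.04,.0445),(.5515,.108,.0445))"
```

```text
t 15.7 pos [ 0.5557 -0.0754  0.0438] F [-3.2  0.9  7. ] open 0.0137
  [ 0.071  0.001 -0.001] [-0.004 -0.002  0.003]
  [ 0.367  0.003 -0.   ] [-0.004 -0.002  0.003]
```

Emit:
jog_arm:
  motion: [0.0,0.02,0.001,-0.002,0,0,0,0.0,0.06,0.002,-0.002,0,0,0,0.0,0.1,0.002,-0.002,0,0,0,0.0,0.15,0.002,-0.002,0,0,0,0.0,0.2,0.002,-0.002,0,0,0,0.0,0.25,0.003,-0.002,0,0,0,0.0,0.3,0.003,-0.002,0,0,0,0.0,0.35,0.003,-0.002,0,0,0]

```text
t: 16.5
tool_pos: [0.5514, 0.1008, 0.0448]
orientation: [-2.183, -2.25, 0.004]
force: [0.3, -0.1, -0.7]
opening: 0.0134
```

```bash
python3 -c "
from m import *
go((.5515,.108,.0445))
s=cam('scene');save(s,'s8.png')
b=cv2.imread('pics/s8.png')[150:310,250:430]
cv2.imwrite('pics/v9.png',cv2.resize(b,None,fx=4,fy=4,interpolation=2))
"
```

```text
t 16.5 pos [0.5514 0.1008 0.0448] F [ 0.3 -0.1 -0.7] open 0.0134
  [0.014 0.001 0.001] [-0.004 -0.002  0.003]
```

View pics/v9.png

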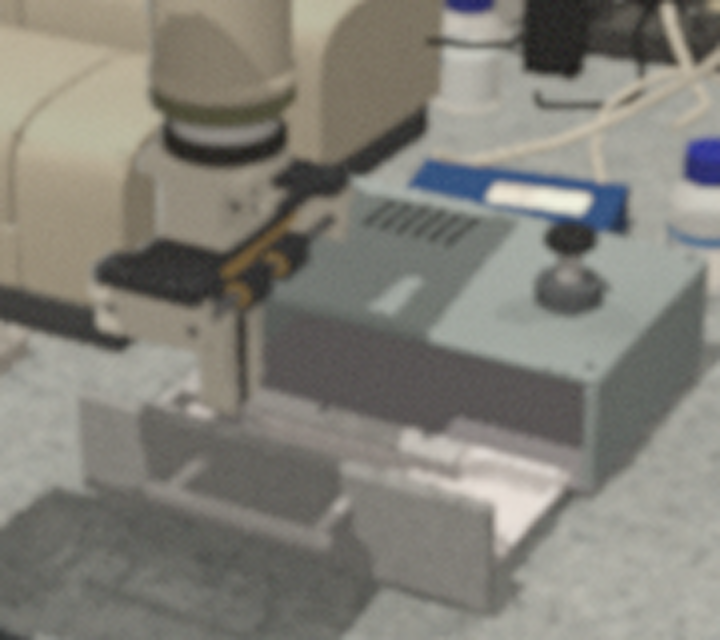

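Emit:
jog_arm:
  motion: [0.0,0.01,0.001,0,0,0,0,0.0,0.015,0.001,0,0,0,0,0.0,0.015,0.001,0,0,0,0,0.2,0.015,0.001,0,0,0,0,0.4,0.015,0.001,0,0,0,0,0.4,0.015,0.001,-0.04,0,0,0,0.45,0.015,0.001,-0.12,0,0,0,0.45,0,0.001,-0.2,0,0,0]

```text
t: 17.35
tool_pos: [0.5513, 0.1035, 0.1453]
orientation: [-2.18, -2.249, 0.004]
force: [1.2, 0.2, -0.0]
opening: 0.0412
```

Emit:
jog_arm:
  motion: [0.45,-0.1,0,-0.04,0,0,0,0.45,-0.2,0,-0.08,0,0,0,0.45,-0.3,0,-0.08,0,0,0,0.45,-0.4,0,-0.08,0,0,0,0.45,-0.5,0,-0.08,0,0,0,0.45,-0.6,-0.04,-0.08,0,0,0,0.45,-0.7,-0.06,-0.08,0,0,0,0.45,-0.8,-0.06,-0.08,0,0,0]

```text
t: 18.15
tool_pos: [0.533, -0.2884, 0.1837]
orientation: [-2.181, -2.248, 0.004]
force: [1.5, 0.9, -0.7]
opening: 0.042
```

```bash
python3 -c "
from m import *
t=cam('top');s=cam('scene');save(t,'t9.png');save(s,'s9.png')
for c,b,z in((t,(400,200,520,320),.05),(s,(400,250,500,400),.05),(t,(285,200,390,260),.07),(s,(285,220,420,300),.07)):
    for p,a in orange(c,b): print(p,a,plane(c,[p],z))
go((.525,-.327,.15),(.525,-.327,.0245))
b=cv2.imread('pics/t9.png')[180:320,270:510]
cv2.imwrite('pics/v10.png',cv2.resize(b,None,fx=3,fy=3,interpolation=2))
"
```

```text
[474.6667 281.75  ] 12 [[ 0.4207 -0.34    0.05  ]]
[495.7315 288.6846] 149 [[ 0.6053 -0.3476  0.05  ]]
[473.8571 304.7143] 7 [[ 0.5246 -0.3264  0.05  ]]
[462.875 334.125] 8 [[ 0.4194 -0.3399  0.05  ]]
[301.9167 226.1667] 12 [[0.551  0.1097 0.07  ]]
t 18.25 pos [ 0.5326 -0.2925  0.1833] F [-1.4  0.3 -0.1] open 0.0417
  [-0.069 -0.016  0.066] [-0.006 -0.002 -0.   ]
  [-0.07  -0.014  0.317] [-0.006 -0.002 -0.   ]
```

View pics/v10.png

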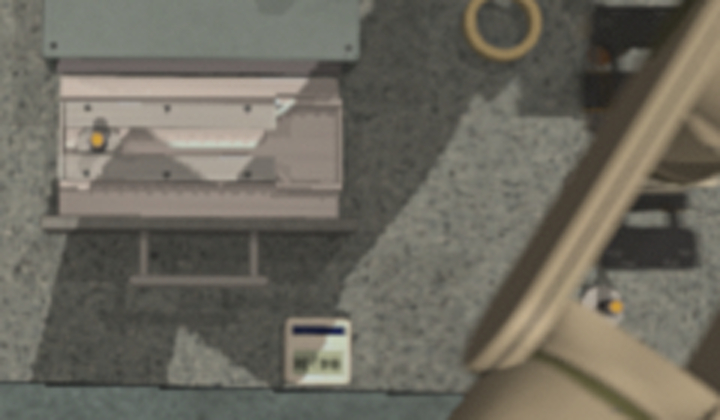

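Carrier 1 is in the channel at crop (97,140), which is (0.551, 0.110), about 30 mm from the stop. The drawer hasn't moved. Next is carrier 2.

Emit:
jog_arm:
  motion: [0.45,-0.07,-0.015,0.05,-0.006,0,0,0.45,-0.07,-0.015,0.11,-0.006,0,0,0.45,-0.07,-0.015,0.16,-0.006,0,0,0.45,-0.07,-0.015,0.21,-0.006,0,0,0.45,-0.07,-0.015,0.26,-0.006,0,0,0.45,-0.07,-0.015,0.3,-0.006,0,0,0.45,-0.07,-0.015,0.317,-0.006,0,0,0.45,-0.07,-0.015,0.317,-0.006,0,0]

```text
t: 19.05
tool_pos: [0.5235, -0.3265, 0.0234]
orientation: [-2.191, -2.245, -0.004]
force: [-0.3, -0.5, -0.5]
opening: 0.0415
```

Emit:
jog_arm:
  motion: [0.0,0,0,0,0,0,0,0.0,0,0,0,0,0,0,0.0,0,0,0,0,0,0,0.0,0,0,0,0,0,0]
  grip_force: 20

```text
t: 19.45
tool_pos: [0.5241, -0.3269, 0.0244]
orientation: [-2.192, -2.246, -0.004]
force: [2.3, -0.1, 1.1]
opening: 0.0143
```

```bash
python3 -c "
from m import *
go((.556,-.0735,.089),(.556,-.0735,.045))"
```

```text
t 19.45 pos [ 0.5241 -0.3269  0.0244] F [ 2.3 -0.1  1.1] open 0.0143
  [ 0.506  0.076 -0.127] [-0.    -0.003 -0.   ]
  [ 0.505  0.076 -0.039] [-0.    -0.003 -0.   ]
```

Emit:
jog_arm:
  motion: [0.0,0,0,-0.06,0,0,0,0.0,0.04,0,-0.13,0,0,0,0.0,0.12,0.02,-0.13,0,0,0,0.0,0.2,0.04,-0.13,0,0,0,0.0,0.3,0.06,-0.13,0,0,0,0.0,0.4,0.076,-0.13,0,0,0,0.0,0.48,0.076,-0.13,0,0,0,0.0,0.505,0.076,-0.13,0,0,0]

```text
t: 20.25
tool_pos: [0.5558, -0.0698, 0.0905]
orientation: [-2.188, -2.249, -0.005]
force: [-0.5, -0.4, -0.6]
opening: 0.0135
```

```bash
python3 -c "
from m import *
go((.556,-.0735,.089),(.556,-.0735,.045))
s=cam('scene');save(s,'s10.png')
b=cv2.imread('pics/s10.png')[150:310,250:430]
cv2.imwrite('pics/v11.png',cv2.resize(b,None,fx=3,fy=3,interpolation=2))
"
```

```text
t 20.25 pos [ 0.5558 -0.0698  0.0905] F [-0.5 -0.4 -0.6] open 0.0135
  [-0.007  0.     0.003] [-0.    -0.003  0.002]
  [-0.008  0.     0.091] [-0.    -0.003  0.002]
```

View pics/v11.png

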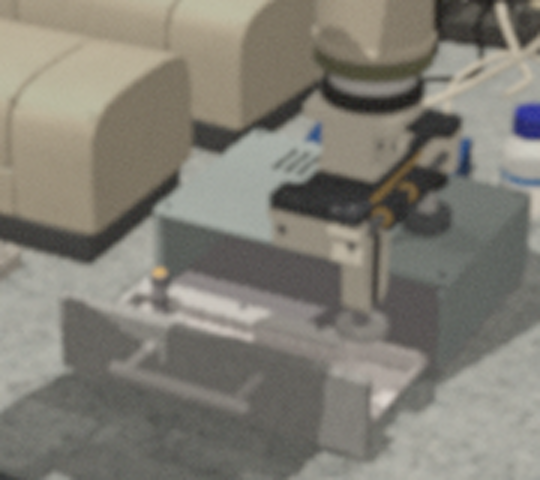

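Carrier 2 is held level over the bay at crop (362,325). Carrier 1 stands in the channel at (160,285). I'll lower and slide.

Emit:
jog_arm:
  motion: [0.0,-0.008,0,0.03,0,0,0,0.0,-0.008,0,0.06,0,0,0,0.0,-0.008,0,0.08,0,0,0,0.0,-0.008,0,0.088,0,0,0,0.0,-0.008,0,0.09,0,0,0]

```text
t: 20.8
tool_pos: [0.5554, -0.0747, 0.0444]
orientation: [-2.188, -2.247, -0.004]
force: [0.3, 1.3, -1.7]
opening: 0.0133
```

```bash
python3 -c "
from m import *
go((.5525,.063,.045))"
```

```text
t 20.8 pos [ 0.5554 -0.0747  0.0444] F [ 0.3  1.3 -1.7] open 0.0133
  [0.275 0.001 0.   ] [-0.001 -0.003  0.001]
```

Emit:
jog_arm:
  motion: [0.0,0.02,0,0,0,0,0,0.0,0.06,0,0,0,0,0,0.0,0.1,0,0,0,0,0,0.0,0.15,0,0,0,0,0,0.0,0.2,0,0,0,0,0,0.0,0.25,0.001,0,0,0,0,0.0,0.275,0.001,0,0,0,0,0.0,0.275,0.001,0,0,0,0]

```text
t: 21.6
tool_pos: [0.5522, 0.0643, 0.0453]
orientation: [-2.186, -2.249, -0.005]
force: [0.1, 0.2, -0.4]
opening: 0.0133
```

Emit:
jog_arm:
  motion: [0.0,0,0,0,0,0,0,0.2,0,0,0,0,0,0,0.4,0,0,0,0,0,0,0.4,0,0,-0.04,0,0,0,0.45,0,0,-0.12,0,0,0,0.45,0,0,-0.2,0,0,0,0.45,-0.1,0,-0.24,0,0,0,0.45,-0.2,0,-0.24,0,0,0]

```text
t: 22.4
tool_pos: [0.5577, -0.0336, 0.1694]
orientation: [2.186, 2.255, 0.012]
force: [1.4, 0.5, -0.4]
opening: 0.0415
```

Emit:
jog_arm:
  motion: [0.45,-0.1,-0.02,0,0,0,0,0.45,-0.2,-0.05,0,0,0,0,0.45,-0.3,-0.09,0,0,0,0,0.45,-0.39,-0.13,0,0,0,0,0.45,-0.48,-0.17,0,0,0,0,0.45,-0.56,-0.21,0,0,0,0,0.45,-0.58,-0.24,0,0,0,0,0.45,-0.58,-0.26,0,0,0,0]

```text
t: 23.2
tool_pos: [0.4349, -0.33, 0.1673]
orientation: [2.191, 2.25, 0.011]
force: [-0.1, 0.8, -0.2]
opening: 0.0416
```

```bash
python3 -c "
from m import *
t=cam('top');s=cam('scene');save(t,'t11.png');save(s,'s11.png')
for c,b,z in((t,(400,200,520,320),.05),(s,(400,250,500,400),.05),(t,(285,200,390,260),.07),(s,(285,220,420,300),.07)):
    for p,a in orange(c,b): print(p,a,plane(c,[p],z))
go((.42,-.34,.15),(.42,-.34,.0245))
b=cv2.imread('pics/t11.png')[180:320,270:510]
cv2.imwrite('pics/v12.png',cv2.resize(b,None,fx=3,fy=3,interpolation=2))
"
```

```text
[474.6667 281.75  ] 12 [[ 0.4207 -0.34    0.05  ]]
[482.     250.8333] 6 [[ 0.7476 -0.2714  0.05  ]]
[495.7619 288.7279] 147 [[ 0.6052 -0.3477  0.05  ]]
[463.1 333.9] 10 [[ 0.4203 -0.34    0.05  ]]
[302.0909 225.6364] 11 [[0.5523 0.1093 0.07  ]]
[319.8462 226.    ] 13 [[0.5526 0.0639 0.07  ]]
t 23.3 pos [ 0.4357 -0.3277  0.1673] F [ 0.3  0.1 -0.2] open 0.0417
  [-0.024 -0.032  0.034] [ 0.004 -0.003  0.003]
  [-0.025 -0.034  0.285] [ 0.004 -0.003  0.003]
```

View pics/v12.png

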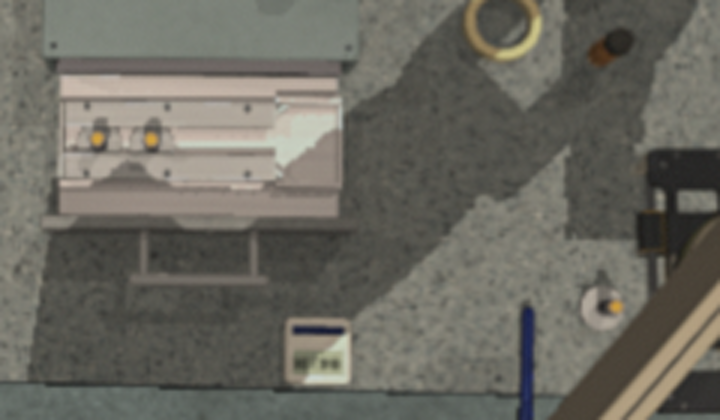

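Carriers 1 and 2 are in the channel at crop (97,140) and (152,140). Carrier 3 is still at (0.4205, -0.340). I'll pick it up.

Emit:
jog_arm:
  motion: [0.45,-0.025,-0.031,0.03,0.004,0,0,0.45,-0.025,-0.031,0.08,0.004,0,0,0.45,-0.025,-0.032,0.13,0.004,0,0,0.45,-0.025,-0.032,0.18,0.004,0,0,0.45,-0.025,-0.033,0.23,0.004,0,0,0.45,-0.025,-0.033,0.27,0.004,0,0,0.45,-0.025,-0.033,0.285,0.004,0,0,0.45,-0.025,-0.033,0.285,0.004,0,0]

```text
t: 24.1
tool_pos: [0.4203, -0.3383, 0.0236]
orientation: [-2.183, -2.251, -0.005]
force: [-0.1, 1.0, 0.6]
opening: 0.0417
```

Emit:
jog_arm:
  motion: [0.0,0,0,0,0,0,0,0.0,0,0,0,0,0,0,0.0,0,0,0,0,0,0,0.0,0,0,0,0,0,0]
  grip_force: 20

```text
t: 24.5
tool_pos: [0.4208, -0.3387, 0.0245]
orientation: [-2.184, -2.252, -0.005]
force: [-0.9, 0.1, 0.0]
opening: 0.0145
```

```bash
python3 -c "
from m import *
go((.556,-.0735,.09),(.556,-.0735,.045))"
```

```text
t 24.5 pos [ 0.4208 -0.3387  0.0245] F [-0.9  0.1  0. ] open 0.0145
  [ 0.523  0.286 -0.128] [-0.001 -0.004  0.003]
  [ 0.522  0.286 -0.038] [-0.001 -0.004  0.003]
```

Emit:
jog_arm:
  motion: [0.0,0,0,-0.06,0,0,0,0.0,0.02,0.04,-0.13,0,0,0,0.0,0.08,0.12,-0.14,0,0,0,0.0,0.15,0.19,-0.14,0,0,0,0.0,0.23,0.25,-0.14,0,0,0,0.0,0.32,0.286,-0.14,0,0,0,0.0,0.42,0.286,-0.14,0,0,0,0.0,0.49,0.286,-0.14,0,0,0]

```text
t: 25.3
tool_pos: [0.5563, -0.0869, 0.0956]
orientation: [-2.182, -2.253, -0.006]
force: [1.1, 0.2, -0.6]
opening: 0.0136
```

```bash
python3 -c "
from m import *
go((.556,-.0735,.089),(.556,-.0735,.045))
s=cam('scene');save(s,'s12.png')
b=cv2.imread('pics/s12.png')[150:310,250:430]
cv2.imwrite('pics/v13.png',cv2.resize(b,None,fx=3,fy=3,interpolation=2))
"
```

```text
t 25.3 pos [ 0.5563 -0.0869  0.0956] F [ 1.1  0.2 -0.6] open 0.0136
  [0.027 0.    0.013] [-0.001 -0.004  0.004]
  [0.026 0.    0.101] [-0.001 -0.004  0.004]
```

View pics/v13.png

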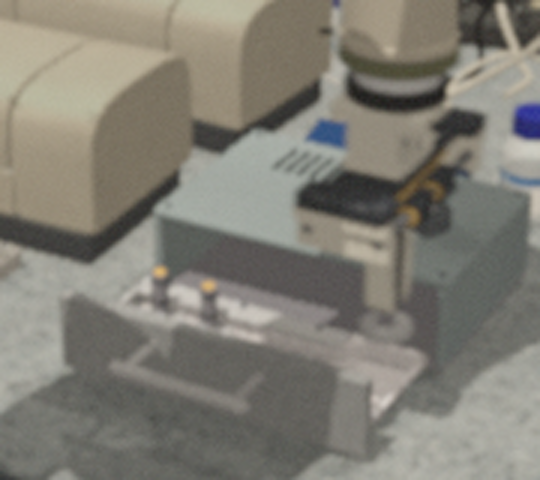

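Carrier 3 is held upright at crop (387,325). I'll lower it into the bay.

Emit:
jog_arm:
  motion: [0.0,0.026,0,0.02,0,0,0,0.0,0.026,0,0.05,0,0,0,0.0,0.026,0,0.08,0,0,0,0.0,0.026,0,0.094,0,0,0,0.0,0.026,0,0.1,0,0,0,0.0,0.026,0,0.1,0,0,0]

```text
t: 25.95
tool_pos: [0.5552, -0.0701, 0.0452]
orientation: [-2.18, -2.251, -0.007]
force: [-0.3, -0.2, -1.5]
opening: 0.0136
```

```bash
python3 -c "
from m import *
go((.5535,.018,.045))"
```

```text
t 25.95 pos [ 0.5552 -0.0701  0.0452] F [-0.3 -0.2 -1.5] open 0.0136
  [0.176 0.002 0.002] [-0.001 -0.006  0.005]
```

Emit:
jog_arm:
  motion: [0.0,0.02,0,0,0,0,0,0.0,0.05,0,0,0,0,0,0.0,0.09,0,0,0,0,0,0.0,0.13,0.001,0,0,0,0,0.0,0.16,0.001,0,0,0,0,0.0,0.176,0.001,0,0,0,0,0.0,0.176,0.001,0,0,0,0,0.0,0.176,0.001,0,0,0,0]

```text
t: 26.75
tool_pos: [0.553, 0.0179, 0.0461]
orientation: [-2.179, -2.252, -0.007]
force: [0.7, -0.1, -1.4]
opening: 0.0136
```

Emit:
jog_arm:
  motion: [0.0,0,0,0,0,0,0,0.2,0,0,0,0,0,0,0.4,0,0,0,0,0,0,0.4,0,0,-0.04,0,0,0,0.4,0,0,-0.12,0,0,0,0.4,0,0,-0.2,0,0,0,0.4,-0.1,-0.04,-0.24,0,0,0,0.4,-0.2,-0.08,-0.24,0,0,0]

```text
t: 27.55
tool_pos: [0.5224, -0.0749, 0.1692]
orientation: [-2.18, -2.26, -0.013]
force: [2.0, -1.8, -0.2]
opening: 0.0368
```

Emit:
jog_arm:
  motion: [0.3,-0.1,-0.02,0,0,0,0,0.3,-0.2,-0.05,0,0,0,0,0.3,-0.3,-0.09,0,0,0,0,0.3,-0.39,-0.13,0,0,0,0,0.3,-0.48,-0.13,0,0,0,0,0.3,-0.5,-0.13,0,0,0,0]

```text
t: 28.15
tool_pos: [0.4649, -0.3321, 0.1673]
orientation: [-2.187, -2.256, -0.011]
force: [0.3, -0.0, -0.3]
opening: 0.0281
```

```bash
python3 -c "
from m import *
t=cam('top');s=cam('scene');save(t,'t13.png');save(s,'s13.png')
for c,b,z in((t,(400,200,520,320),.05),(s,(400,250,500,400),.05),(t,(285,200,390,260),.07),(s,(285,220,420,300),.07),(t,(150,200,245,305),.052)):
    for p,a in orange(c,b): print(p,a,plane(c,[p],z))
b=cv2.imread('pics/t13.png')[180:320,270:510]
cv2.imwrite('pics/v14.png',cv2.resize(b,None,fx=3,fy=3,interpolation=2))
go((.431,.0176,.15))
"
```

```text
[495.75   288.7365] 148 [[ 0.6051 -0.3477  0.05  ]]
[302.  225.5] 12 [[0.5527 0.1095 0.07  ]]
[319.9091 225.6364] 11 [[0.5536 0.0638 0.07  ]]
[338.6154 226.3846] 13 [[0.5529 0.016  0.07  ]]
[199.6364 256.0909] 11 [[0.4684 0.3727 0.052 ]]
t 28.25 pos [ 0.4657 -0.3291  0.167 ] F [ 0.3  0.4 -0.1] open 0.0278
  [ 0.695 -0.047  0.039] [ 0.003 -0.004  0.005]
```

View pics/v14.png

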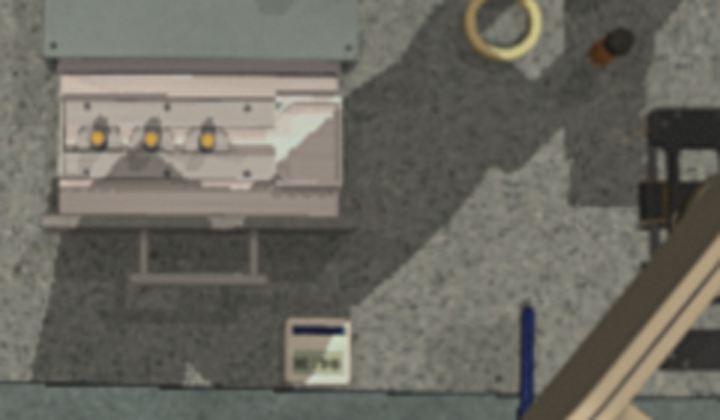

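View pics/s13.png

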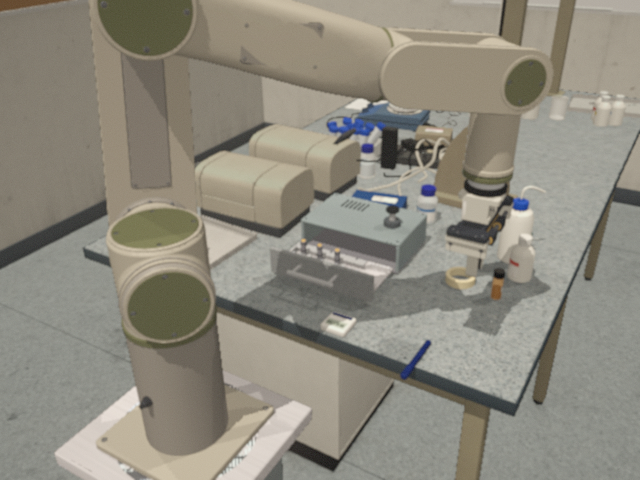

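Three carriers stand in the channel at top px (302,225), (320,226) and (339,226), about 30, 76 and 124 mm from the stop. The bay is empty. Now I'll grip the handle and shut the drawer.

Emit:
jog_arm:
  motion: [0.3,0.1,-0.01,0,0,0,0,0.3,0.2,-0.02,0,0,0,0,0.3,0.3,-0.03,0,0,0,0,0.3,0.4,-0.046,0,0,0,0,0.3,0.5,-0.046,0,0,0,0,0.3,0.6,-0.046,0,0,0,0,0.3,0.68,-0.046,0.02,0,0,0,0.3,0.695,-0.046,0.04,0,0,0]

```text
t: 29.05
tool_pos: [0.4309, 0.0227, 0.1494]
orientation: [-2.177, -2.262, -0.016]
force: [-0.4, -1.3, 0.6]
opening: 0.0278
```

```bash
python3 -c "
from m import *
go((.432,.0176,.1),(.432,.0176,.038))
s=cam('scene');save(s,'s14.png')
b=cv2.imread('pics/s14.png')[150:310,250:430]
cv2.imwrite('pics/v15.png',cv2.resize(b,None,fx=3,fy=3,interpolation=2))
"
```

```text
t 29.05 pos [0.4309 0.0227 0.1494] F [-0.4 -1.3  0.6] open 0.0278
  [-0.011  0.001  0.099] [ 0.004 -0.005  0.008]
  [-0.012  0.001  0.223] [ 0.004 -0.005  0.008]
```

View pics/v15.png

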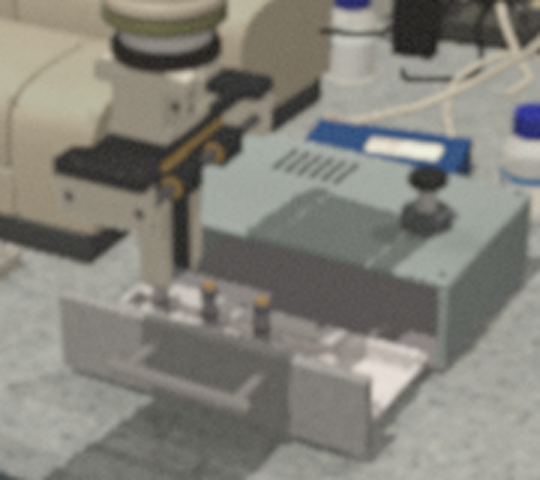

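Emit:
jog_arm:
  motion: [0.3,-0.011,0.001,0.05,0.004,-0.005,0.008,0.3,-0.011,0.001,0.1,0.004,-0.005,0.008,0.3,-0.011,0.001,0.15,0.004,-0.005,0.008,0.3,-0.011,0.001,0.19,0.004,-0.005,0.008,0.3,-0.011,0.001,0.222,0.004,-0.005,0.008,0.3,-0.011,0.001,0.222,0.004,-0.005,0.008]

```text
t: 29.7
tool_pos: [0.4285, 0.0168, 0.0338]
orientation: [-2.189, -2.244, 0.009]
force: [-0.5, 0.5, 0.5]
opening: 0.0281
```

Emit:
jog_arm:
  motion: [0.0,0,0,0,0,0,0,0.0,0,0,0,0,0,0,0.0,0,0,0,0,0,0,0.0,0,0,0,0,0,0]
  grip_force: 15

```text
t: 30.1
tool_pos: [0.4314, 0.0165, 0.0351]
orientation: [-2.193, -2.248, 0.002]
force: [11.8, -1.3, -10.9]
opening: 0.0105
```

```bash
python3 -c "
from m import *
go((.567,.0208,.038))"
```

```text
t 30.1 pos [0.4314 0.0165 0.0351] F [ 11.8  -1.3 -10.9] open 0.0105
  [ 0.002  0.271 -0.006] [-0.001 -0.    -0.   ]
```

Emit:
jog_arm:
  motion: [0.0,0,0.01,0,0,0,0,0.0,0,0.025,0,0,0,0,0.0,0,0.045,0,0,0,0,0.0,0,0.065,0,0,0,0,0.0,0,0.085,0,0,0,0,0.0,0,0.105,0,0,0,0,0.0,0,0.12,0,0,0,0,0.0,0,0.135,0,0,0,0]

```text
t: 30.9
tool_pos: [0.4999, 0.0177, 0.0351]
orientation: [-2.193, -2.248, 0.003]
force: [-3.5, -4.8, -1.7]
opening: 0.0104
```

Emit:
jog_arm:
  motion: [0.0,0,0.015,0,0,0,0,0.0,0,0.035,0,0,0,0,0.0,0,0.055,0,0,0,0,0.0,0,0.075,0,0,0,0,0.0,0,0.095,0,0,0,0,0.0,0,0.11,0,0,0,0,0.0,0,0.12,0,0,0,0,0.0,0,0.128,0,0,0,0]

```text
t: 31.7
tool_pos: [0.565, 0.0188, 0.0351]
orientation: [2.194, 2.249, -0.003]
force: [-3.9, -5.2, 0.4]
opening: 0.0104
```

```bash
python3 -c "
from m import *
go((.567,.0208,.036))"
```

```text
t 31.7 pos [0.565  0.0188 0.0351] F [-3.9 -5.2  0.4] open 0.0104
  [ 0.004  0.004 -0.002] [-0.001  0.001 -0.   ]
```

Emit:
jog_arm:
  motion: [0.0,0.002,0.003,0,0,0,0,0.0,0.002,0.006,0,0,0,0,0.0,0.002,0.008,0,0,0,0,0.0,0.002,0.009,0,0,0,0]

```text
t: 32.1
tool_pos: [0.5665, 0.0189, 0.0349]
orientation: [-2.191, -2.245, 0.013]
force: [-24.2, -8.3, 17.3]
opening: 0.01
```

It's at the stop, with 24 N on the wrist. I'll release, lift and check.

Emit:
jog_arm:
  motion: [0.0,0,-0.002,0,0,0,0,0.3,0,-0.002,0,0,0,0,0.3,0,-0.002,0,0,0,0,0.3,0,-0.002,-0.06,0,0,0,0.3,0,-0.002,-0.14,0,0,0,0.0,0,-0.002,-0.22,0,0,0,0.0,-0.06,-0.1,-0.3,0,0,0,0.0,-0.12,-0.16,-0.32,0,0,0]
  grip_force: 20

```text
t: 32.9
tool_pos: [0.4996, -0.0341, 0.195]
orientation: [-2.19, -2.252, 0.007]
force: [0.8, -0.2, 1.0]
opening: 0.0086
```

Emit:
jog_arm:
  motion: [0.0,-0.1,-0.02,0,0,0,0,0.0,-0.2,-0.04,0,0,0,0,0.0,-0.3,-0.04,0,0,0,0,0.0,-0.4,-0.04,0,0,0,0,0.0,-0.5,-0.04,0,0,0,0]

```text
t: 33.4
tool_pos: [0.4871, -0.2855, 0.1966]
orientation: [2.189, 2.251, -0.005]
force: [1.2, 0.6, -0.7]
opening: 0.0003
```

```bash
python3 -c "
from m import *
t=cam('top');s=cam('scene');save(t,'t16.png');save(s,'s16.png')
b=cv2.imread('pics/t16.png')[120:240,270:400]
cv2.imwrite('pics/v16.png',cv2.resize(b,None,fx=5,fy=5,interpolation=2))
b=cv2.imread('pics/s16.png')[180:300,290:440]
cv2.imwrite('pics/v17.png',cv2.resize(b,None,fx=5,fy=5,interpolation=2))
go((.7025,-.0555,.2))
"
```

```text
t 33.5 pos [ 0.4864 -0.289   0.1959] F [ 0.   0.8 -0.9] open 0.0004
  [ 0.457  0.443 -0.012] [-0.001  0.003 -0.001]
```

View pics/v16.png

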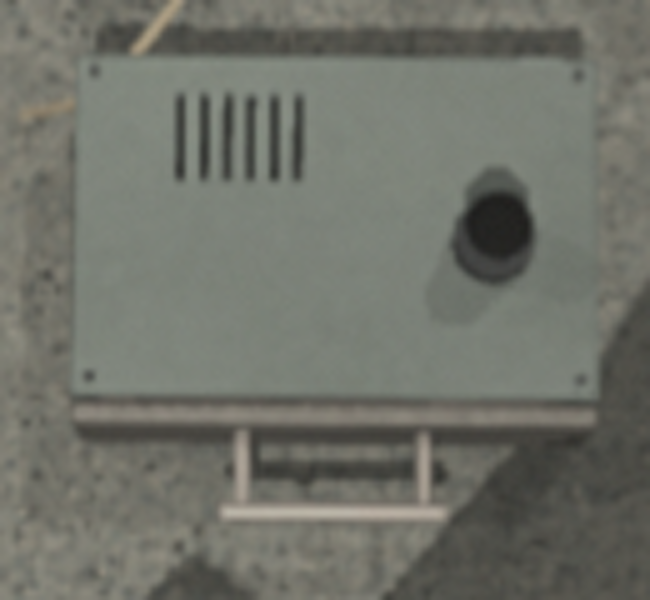

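View pics/v17.png

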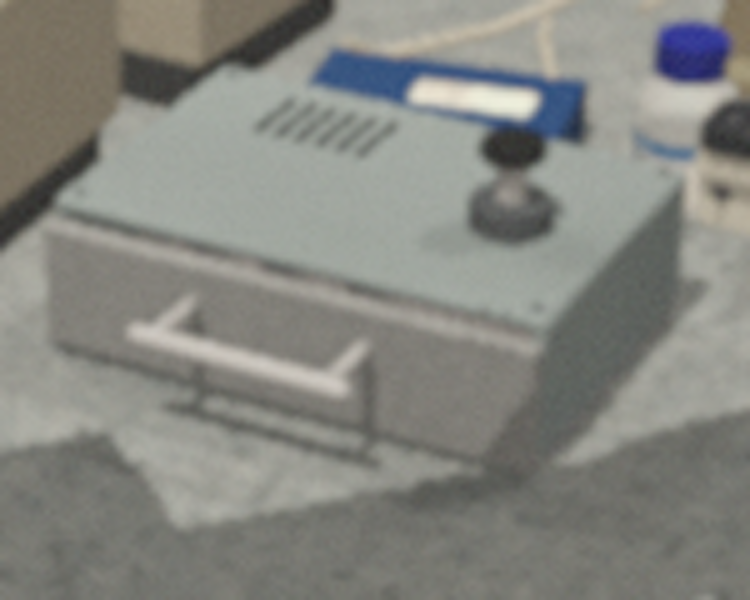

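The drawer is shut: the bar is at crop row 513, against 511 at the start. The plunger head is at (499,225). Now I'll move above it.

Emit:
jog_arm:
  motion: [0.0,0.07,0.07,-0.01,0,0,0,0.0,0.14,0.14,-0.01,0,0,0,0.0,0.21,0.21,-0.01,0,0,0,0.0,0.28,0.28,-0.01,0,0,0,0.0,0.35,0.35,-0.01,0,0,0,0.0,0.42,0.41,-0.01,0,0,0,0.0,0.457,0.443,-0.01,0,0,0,0.0,0.457,0.443,-0.01,0,0,0]

```text
t: 34.3
tool_pos: [0.7044, -0.0506, 0.1988]
orientation: [2.189, 2.251, -0.006]
force: [0.2, -0.2, -0.4]
opening: 0.0002
```

```bash
python3 -c "
from m import *
go((.7022,-.0553,.14),(.7022,-.0553,.119))
"
```

```text
t 34.3 pos [ 0.7044 -0.0506  0.1988] F [ 0.2 -0.2 -0.4] open 0.0002
  [-0.009 -0.005  0.118] [-0.001  0.002  0.002]
  [-0.009 -0.004  0.16 ] [-0.001  0.002  0.002]
```

Emit:
jog_arm:
  motion: [0.0,-0.009,-0.004,0.04,0,0,0,0.0,-0.009,-0.004,0.08,0,0,0,0.0,-0.009,-0.004,0.11,0,0,0,0.0,-0.009,-0.004,0.125,0,0,0,0.0,-0.009,-0.004,0.125,0,0,0]

```text
t: 34.8
tool_pos: [0.7017, -0.0556, 0.1352]
orientation: [2.191, 2.251, -0.007]
force: [-0.1, -0.6, -0.2]
opening: 0.0003
```

```bash
python3 -c "
from m import *
go((.7022,-.0553,.14),(.7022,-.0553,.119))
s=cam('scene');save(s,'s17.png')
b=cv2.imread('pics/s17.png')[160:280,330:450]
cv2.imwrite('pics/v18.png',cv2.resize(b,None,fx=4,fy=4,interpolation=2))
"
```

```text
t 34.8 pos [ 0.7017 -0.0556  0.1352] F [-0.1 -0.6 -0.2] open 0.0003
  [ 0.001  0.001 -0.01 ] [-0.002  0.002  0.001]
  [0.001 0.001 0.032] [-0.002  0.002  0.001]
```

View pics/v18.png

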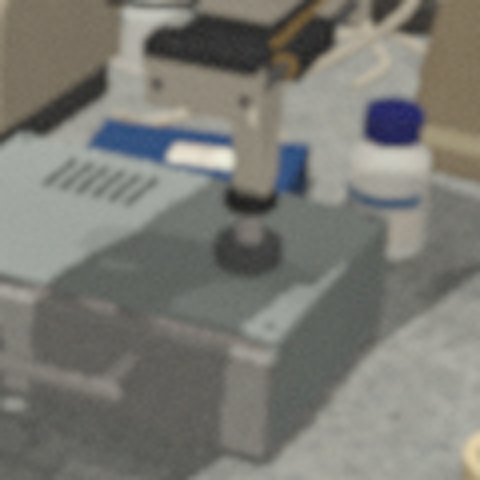

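The fingers are centred on the plunger head at crop (250,198). Pressing.

Emit:
jog_arm:
  motion: [0.0,0,0,0.008,0,0,0,0.0,0,0,0.016,0,0,0,0.0,0,0,0.022,0,0,0,0.0,0,0,0.026,0,0,0,0.0,0,0,0.03,0,0,0,0.0,0,0,0.03,0,0,0,0.0,0,0,0.03,0,0,0]

```text
t: 35.55
tool_pos: [0.7034, -0.056, 0.1232]
orientation: [2.188, 2.249, -0.003]
force: [0.1, -0.6, 6.9]
opening: 0.0001
```

Emit:
jog_arm:
  motion: [0.0,0,0,0.003,0,0,0,0.0,0,0,0.006,0,0,0,0.0,0,0,0.006,0,0,0,0.0,0,0,0.006,0,0,0]

```text
t: 35.95
tool_pos: [0.7037, -0.056, 0.1223]
orientation: [2.187, 2.248, -0.002]
force: [-5.0, -0.2, 11.5]
opening: 0.0001
```

Emit:
jog_arm:
  motion: [0.0,0,0,0.004,0,0,0,0.0,0,0,0.006,0,0,0,0.0,0,0,0.006,0,0,0,0.0,0,0,0.006,0,0,0]

```text
t: 36.35
tool_pos: [0.7038, -0.0561, 0.1222]
orientation: [2.187, 2.247, -0.001]
force: [-9.2, 0.8, 16.5]
opening: 0.001
```

It's on the stop: the force rises to 16.5 N with no further travel. I'll let it up and retreat.

Emit:
jog_arm:
  motion: [0.0,0,0,-0.01,0,0,0,0.0,0,0,-0.03,0,0,0,0.0,0,0,-0.08,0,0,0,0.0,0,0,-0.16,0,0,0,0.0,-0.06,-0.06,-0.2,0,0,0,0.0,-0.12,-0.12,-0.2,0,0,0,0.0,-0.18,-0.18,-0.2,0,0,0,0.0,-0.24,-0.24,-0.2,0,0,0]

```text
t: 37.15
tool_pos: [0.5856, -0.1797, 0.2225]
orientation: [2.186, 2.248, -0.001]
force: [-0.4, -0.6, -0.1]
opening: 0.0002
```

Emit:
jog_arm:
  motion: [0.0,-0.08,-0.06,0,0,0,0,0.0,-0.16,-0.12,0,0,0,0,0.0,-0.24,-0.16,0,0,0,0,0.0,-0.3,-0.2,0,0,0,0,0.0,-0.36,-0.2,0,0,0,0,0.0,-0.36,-0.2,0,0,0,0,0.0,-0.36,-0.2,0,0,0,0]

```text
t: 37.85
tool_pos: [0.4904, -0.3625, 0.2227]
orientation: [2.188, 2.247, -0.001]
force: [0.1, 0.2, -0.4]
opening: 0.0003
```

```bash
python3 -c "
from m import *
t=cam('top');s=cam('scene');save(t,'t20.png');save(s,'s20.png')
for p,a in orange(t,(150,200,245,305)): print(p,a,plane(t,[p],.052))
b=cv2.imread('pics/t20.png')[120:240,270:400]
c=cv2.imread('pics/s20.png')[180:300,290:440]
cv2.imwrite('pics/v20.png',np.hstack([cv2.resize(b,(390,360),interpolation=2),cv2.resize(c,(400,360),interpolation=2)]))
st=read_state();print(st['t'],st['tool_pos'],st['force'])
"
```

```text
[199.6364 256.0909] 11 [[0.4684 0.3727 0.052 ]]
37.95 [ 0.4909 -0.3614  0.2228] [-0.5835  0.0879 -0.5278]
```

View pics/v20.png

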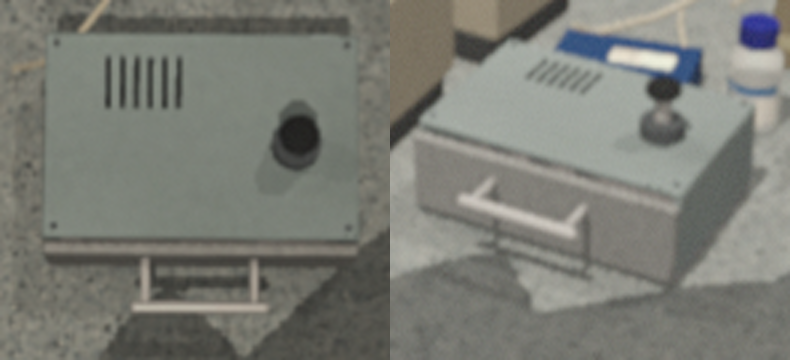

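View pics/t20.png

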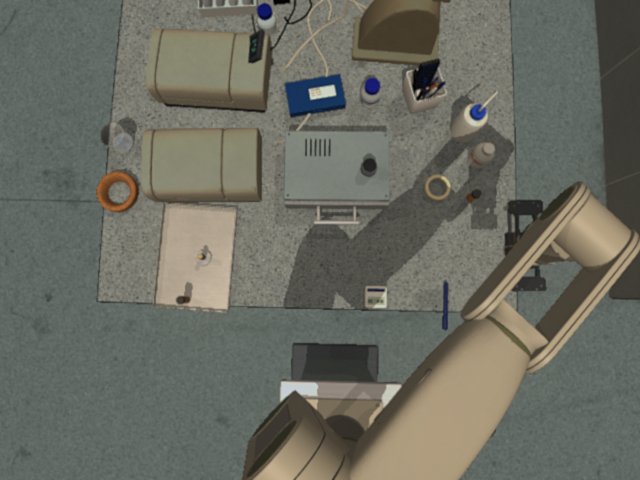

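The drawer is shut, the plunger is up, the finished carrier is on the tray at top px (200,256), and the other things are where they were. One numeric check of the bar row and plunger against the start picture before I hand in.

```bash
python3 -c "
import cv2,numpy as np
for f in('top0','t16','t20'):
    g=cv2.imread('pics/%s.png'%f)[:,:,2].astype(float)
    p=g[216:228,316:330].mean(1); w=np.clip(p-np.median(p)-15,0,None); print(f,(w*np.arange(216,228)).sum()/w.sum())
    d=(g[150:185,355:385]<45); y,x=np.nonzero(d); print('  plunger',x.mean()+355,y.mean()+150,d.sum())
"
```

```text
top0 221.92424778761062
  plunger 369.1932773109244 164.5966386554622 119
t16 221.9885104636849
  plunger 369.219512195122 164.609756097561 123
t20 221.85308641975308
  plunger 369.24793388429754 164.6694214876033 121
```

```bash
python3 -c "
from plant import close_job
print(close_job())"
```

```text
the job is handed in; nothing more can be done
None
```

The batch is changed and the job is handed in at about 38 s of the 210 s allowed. Handing in gives no verdict.

**What I did:** I pulled the drawer out to its stop. I slid the finished carrier back to the bay, lifted it out and stood it upright on the tray. The three new carriers on the bench each went into the bay and then along the channel under the lips. I pushed the drawer shut, pressed the plunger to its stop and let it come back up.

**Last checks:**
- **Finished carrier:** it stands on the tray at about (0.468, 0.373), and its position did not change between pictures.
- **New carriers:** before I shut the drawer they stood at about 30, 76 and 124 mm from the end stop, within 2 mm of the channel's centre line, with the bay empty. I could not see them once the drawer was shut.
- **Drawer:** the handle's row in the picture matches the start picture within 0.1 pixel, about 0.3 mm. The push ended with 24 N on the wrist, against the stop.
- **Plunger:** the finger travelled about 13 mm down from its hover point just above the head. The force then rose to 16.5 N with no further travel, and the head is back at its starting height.
- **Other things on the bench:** the timer, tape roll, vials and marker looked in place by eye in the last picture. The arm was clear, with no contact force.

No check failed or disagreed. I saw no knocked carrier and no slackened grip.

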